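# Draw a lift pad from the feeder, turn it rubber side up and set it in the empty carrier

## Robot

A 6-joint arm with a two-finger parallel gripper is mounted at the origin on the work surface. World frame = base frame: x ahead of the robot, y to its left, z up, the work surface at z = 0. Lengths are in m, angles in rad, forces in N, time in s.
With the tool pointing down it reaches from about 0.425 to 0.95 m from the base axis. Payload 3.5 kg.
Tool frame: the origin (TCP) lies between the finger pads; the fingertips stand 17 mm ahead of it and the grasp point (between the pads) lies 2 mm behind it (ctrl.tip_reach is the distance from the TCP to the fingertips, in m); z points along the fingers, y is the direction in which the jaws open and shut (so a half turn about z gives the same grasp; the last joint's range is limited). The gripper opens to 85 mm and grips with 20 to 120 N. Pads are 22 mm wide; open, the fingers measure 114 mm over their backs; the gripper's body (76 mm by 85 mm) begins 54 mm behind the grasp point. The pads swing forward as they close: fully open they stand 13 mm farther back than shut.
Start: joints at [-1.295, 0.286, 1.577, -0, 1.279, -0.15], TCP at [0.279, -0.615, 0.248] pointing down, gripper open.
Joint ranges: [-2.77, 2.77], [-0.9, 2.22], [0.21, 2.48], [-1.53, 4.67], [0.24, 2.81], [-2.84, 2.84]. Speed limits (rad/s): [2.79, 2.79, 3.14, 3.14, 3.14, 3.14].

## Interface

Orientations are given as a unit quaternion [x, y, z, w].
In Python, from plant import monitor, imaging, workorder, ctrl gives the robot as it stands.
- The arm moves only by the tool send_rows, never from a script. Its argument "rows" is a list of rows, each a list of 4 numbers: the shift along the world's x, y, z normalised to -1 to 1, where 1 is 0.3 m, then the turn about the world's z normalised to -1 to 1, where 1 is 360 degrees. A call has 1 to 20 rows; each row is the pose to reach, as a shift and turn from the pose commanded when the call began, turning the shorter way round; what a row does not reach only later rows make up. A row lasts 1/8 s, in which the tool goes at most 62.5 mm and 10.7 degrees, less where a joint would pass 70% of its speed; a pose out of reach is approached as far as the arm can. A call with a number of a shift or a turn outside -1 to 1 is refused whole. A call with a gripper value outside its range is refused whole. "jaw" is the closure, from 0 (fully open) to 1 (shut), set as the call begins (left out, the last holds). The fingers move at their own pace and stop on an object; "newtons" is the grip in N (left out, the last holds). Time passes only in rows, so rows that repeat a pose let the fingers close. It gives the time, the measured TCP pose, the force and the opening at its end, in the units of the state.
- monitor.get_state(): the state, without advancing time (a new reading comes with each control period).
- imaging.read_camera(name): name is "side" or "top"; returns the picture (400x640x3 uint8, red, green, blue); there is no depth.
- imaging.calibration(name): a dict with "intrinsics" (3x3 intrinsics, pixels), "cam_to_world" (4x4, takes a point from camera to world coordinates). Camera axes: x right, y up, looking along -z (the intrinsics and any distortion apply to the point x, -y, -z); pixel columns grow to the right and rows downward; lengths in m; the calibration is good to about 2 mm. A picture is of the moment at which its call begins. calibration takes no time and is no camera call.
- workorder.sign_off(): hands the job in, once; it reports no verdict.
The state is a dict: "time": time; "qpos": joint angles; "dq": joint speeds; "joint_efforts": joint torques, N m; "eef_pos": TCP position; "tcp_rot": TCP orientation; "contact_force": force on the tool from outside, world axes, zero at the start; "wrist_torque": the same for the moment, N m; "opening": opening from 0.0 (shut) to 1.0 (fully open).
Only numpy, scipy, OpenCV 4.12 (cv2) and the standard library are available. Lean on these libraries where they do the work, as an engineer would, in place of code of your own. Each camera call takes 0.05 s, during which the arm holds its last target.

## Task

Slide the bottom lift pad out of the feeder so that the two above drop down, turn it over (it came out with its yellow plate and red spot on top), and set it down gently, without dropping it, into the empty pad carrier so that it lies flat between the steel stops with its black ribbed rubber face up. Leave the other two pads in the feeder, the pad in the other carrier and the loose things on the table where they are, and let go when done.

Things in the scene. Friction and masses are not known exactly. Their poses are not given: they have to be found in the camera images.
- pad: The bottom pad in the feeder, to be handled: rigid block 110 (x) x 54 (y) x 32 mm (z), 0.22 kg, origin at its centre. Its +z face is a yellow plate (7 mm) with a red spot, its -z face black ribbed rubber. At the start +z is up and its -x end sticks out 42 mm from the feeder's front; finished, +z is down. Sides flat and flush: it can stand on an end (54 x 32 mm).
- pad_mid: second pad of the stack, same kind and size as pad but right way up; origin at its centre; rests on pad at the start
- pad_top: top pad of the stack, same kind and size, right way up; origin at its centre
- pad_done: pad already set rubber up in the other carrier, same kind and size; origin at its centre; to be left alone
- magazine: Fixed slick blue feeder 126 x 72 mm, 110 high, three pads stacked flat, lengthwise along its x. Origin on the table under the stack's centre; exit faces its -x. Floor 10 mm above the table; yellow front strips (outer face at x = -63 mm) start 47 mm up, so only the bottom pad slides out. A 32 mm wide tongue, level with the floor, runs 115 mm out from them to carry it (pad overhangs 11 mm a side).
- exit (a point): point on the feeder's floor, 10 mm above the table, in the middle of the outer face of its front strips; same axes as the feeder (exit direction -x). The bare table beyond the tongue's end, around 0.46 m ahead of the robot's base and 0.03 m to its left, is always free for setting the pad down, on its end too.
- carrier: The empty carrier, fixed: H-shaped dark steel plate (spine 40 mm wide along x, two cross ends 26 x 74 mm), 10 mm thick, its top 45 mm above the table on a yellow foot, with bright stops at ends and corners, 9 mm above the plate, enclosing 118 x 62 mm; long sides open over 92 mm between the corner stops. Origin on the table under its centre; x is the long direction; z up.
- carrier_seat (a point): centre of the empty carrier's upper plate face, 45 mm above the table, where the middle of the pad's plate comes to lie; same axes as the carrier. A seated pad has its centre 16 mm above this point. Either end of the pad may go to either end of the carrier.
- carrier_full: the other carrier, same shape, already holding pad_done
- wrench: loose open-ended wrench lying on the table, a bystander
- spray_can: loose can with green label, 64 mm diameter, 170 mm high, standing on the table, a bystander; origin under its foot
- gear_ring: loose steel ring, 110 mm diameter, 25 mm high, a bystander; origin under its centre
- filter: loose orange filter cartridge, 76 mm diameter, 85 mm high, standing on the table, a bystander; origin under its foot
- hammer: loose hammer lying on the table, a bystander
Things that resemble listed ones, but are neither listed nor needed, are in the scene too. What is shaped like the pad_top but orange or purple is not meant.

How it is judged:
By the outcome, as a careful person would: the job done as asked, in the order asked, and still so for the second after the job is handed in, with the robot touching nothing.
It also fails if it takes over 56 s, if anything falls off the work surface, if the arm or the gripper's body presses on something with over 40 N, if the wrist force passes 120 N, or if a joint passes its speed limit or range.

## Working session

There is one attempt and no reset: what is moved stays moved. The work goes in short steps, Python scripts to look and compute and a tool call to move; the robot and the scene stay as the last step left them, time stands still between calls to the robot, and variables do not carry over. Pictures are saved under pics/ and viewed, and the job is handed in when it is done.

Besides the shell and the picture viewer there is one more tool, called by a JSON object that holds its "api" and its "payload". send_rows: Moves the arm, as the interface text tells. Scaled input: -1 to 1 covers 0.3 m each way for a shift and 360 degrees each way for a turn. Its arguments: {"type":"object","properties":{"rows":{"type":"array"},"jaw":{"type":"number"},"newtons":{"type":"number"}},"required":["rows"]}

```bash
mkdir -p pics; ls
cat > h.py <<'E'
import numpy as np, cv2
from plant import monitor, imaging, workorder, ctrl
def cal(n):
    c=imaging.calibration(n); return np.array(c["intrinsics"]),np.array(c["cam_to_world"]),c
def ray(n,u,v):
    K,T,_=cal(n); d=np.linalg.inv(K)@[u,v,1.]; d=np.array([d[0],-d[1],-d[2]])
    return T[:3,3],T[:3,:3]@d
def onz(n,u,v,z):
    o,d=ray(n,u,v); return o+d*(z-o[2])/d[2]
def proj(n,p):
    K,T,_=cal(n); q=T[:3,:3].T@(np.array(p)-T[:3,3]); q=np.array([q[0],-q[1],-q[2]]); q=K@q; return q[:2]/q[2]
def shot(n,name,box=None,s=1):
    im=imaging.read_camera(n); np.save('pics/%s.npy'%name,im)
    o=im[:,:,::-1]
    cv2.imwrite('pics/%s.png'%name,o); return im
def crop(name,x0,y0,x1,y1,s):
    im=np.load('pics/%s.npy'%name)[y0:y1,x0:x1,::-1]
    cv2.imwrite('pics/%s_c%d_%d.png'%(name,x0,y0),cv2.resize(im,None,fx=s,fy=s,interpolation=cv2.INTER_CUBIC))
E
python3 - <<'E'
from h import *
for n in('top','side'):
    shot(n,n+'0'); K,T,c=cal(n); print(n,K.round(1).tolist(),T.round(3).tolist(),[k for k in c])
s=monitor.get_state(); print(s['eef_pos'],s['tcp_rot'],s['time'],s['opening'],ctrl.tip_reach,dir(ctrl))
E
```

```text
pics
top [[378.2, 0.0, 316.0], [0.0, 378.2, 196.9], [0.0, 0.0, 1.0]] [[0.023, 0.982, -0.189, 0.317], [-1.0, 0.025, 0.007, -0.013], [0.011, 0.189, 0.982, 1.11], [0.0, 0.0, 0.0, 1.0]] ['intrinsics', 'cam_to_world']
side [[492.8, 0.0, 308.1], [0.0, 492.8, 199.2], [0.0, 0.0, 1.0]] [[-0.999, 0.033, -0.032, 0.464], [-0.045, -0.584, 0.81, 1.06], [0.008, 0.811, 0.585, 0.857], [0.0, 0.0, 0.0, 1.0]] ['intrinsics', 'cam_to_world']
[ 0.27870617 -0.61417109  0.24706653] [ 9.77419655e-01  2.11304766e-01 -7.27214365e-05 -1.05300547e-03] 0.1 0.9995116284027079 0.017 ['Unreachable', '__class__', '__delattr__', '__dict__', '__dir__', '__doc__', '__eq__', '__format__', '__ge__', '__getattribute__', '__getstate__', '__gt__', '__hash__', '__init__', '__init_subclass__', '__le__', '__lt__', '__module__', '__ne__', '__new__', '__reduce__', '__reduce_ex__', '__repr__', '__setattr__', '__sizeof__', '__str__', '__subclasshook__', '__weakref__', 'tip_reach']
```

View pics/top0.png

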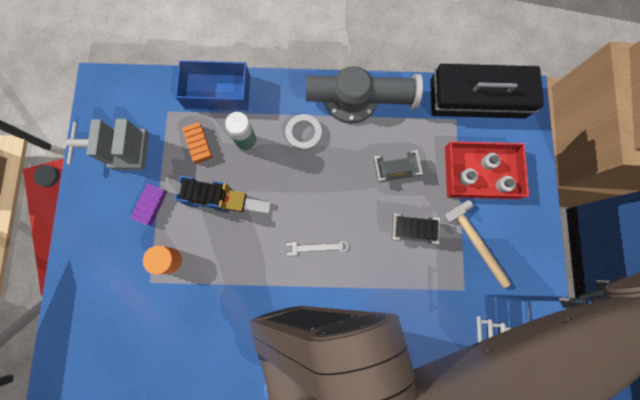

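View pics/side0.png

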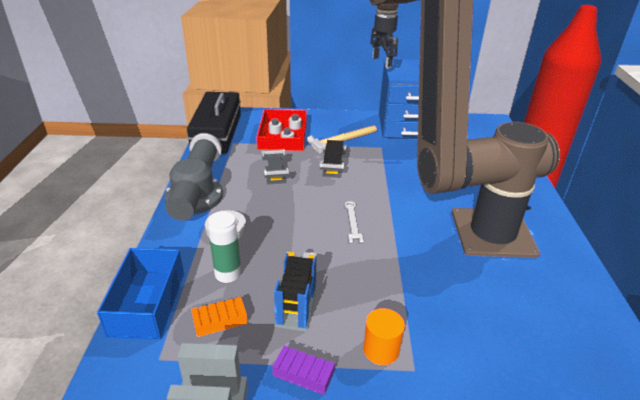

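The top view shows the feeder at about (205,193), with its exit and tongue pointing right to about (268,206). The empty carrier is at (398,166) and the full one at (416,229). The side view agrees: empty at (276,165), full at (333,155). I'll zoom in to measure.

Run:
```python
from h import *
crop('top0',165,160,295,230,6)
crop('top0',360,135,460,255,5)
crop('side0',240,235,350,340,6)
for p in [(0.46,0.03,0),(0.46,0.03,.11)]: print(proj('top',p),proj('side',p))
for (u,v,z) in [(205,193,.106),(268,206,.01),(398,166,.045),(416,229,.077),(318,247,.0),(161,261,.085),(240,125,.17)]: print(u,v,onz('top',u,v,z).round(3))
```

```text
[298.23206756 219.9172332 ] [324.02975217 233.47258352]
[296.79905894 214.59909123] [325.17935871 200.63563832]
205 193 [0.513 0.28  0.106]
268 206 [0.498 0.12  0.01 ]
398 166 [ 0.62  -0.258  0.045]
416 229 [ 0.433 -0.297  0.077]
318 247 [ 0.382 -0.03   0.   ]
161 261 [0.33  0.388 0.085]
240 125 [0.685 0.184 0.17 ]
```

View pics/top0_c165_160.png

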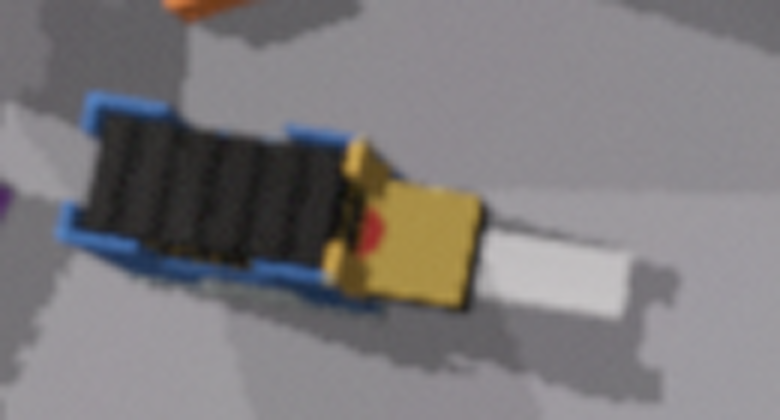

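View pics/top0_c360_135.png

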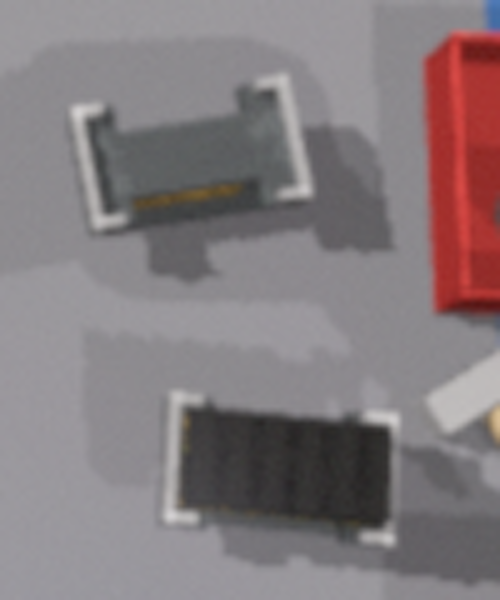

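View pics/side0_c240_235.png

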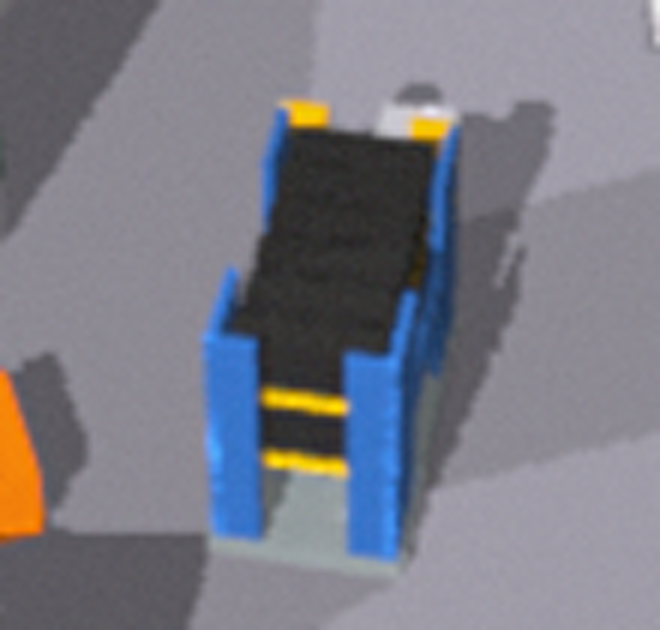

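Run:
```python
from h import *
c6=lambda x,y,z:onz('top',165+(x+.5)/6-.5,160+(y+.5)/6-.5,z)[:2]
c5=lambda x,y,z:onz('top',360+(x+.5)/5-.5,135+(y+.5)/5-.5,z)[:2]
print('plate front',[c6(*p,.042).round(4) for p in [(483,193),(467,303),(395,183),(362,297)]])
print('tongue',[c6(*p,.010).round(4) for p in [(632,253),(622,318),(487,232),(478,302)]])
print('strip tops',[c6(*p,.110).round(4) for p in [(358,138),(90,93),(60,235),(335,280)]])
E1=[c5(*p,.054) for p in [(70,108),(96,230),(312,194),(288,75)]]
E2=[c5(*p,.054) for p in [(170,393),(165,522),(394,543),(398,412)]]
for E in(E1,E2):
    E=np.array(E); print(E.round(4).tolist(),E.mean(0)); 
    for i in range(4):
        d=E[(i+1)%4]-E[i]; print(np.hypot(*d).round(4),np.degrees(np.arctan2(d[1],d[0])).round(1))
# yellow plate line fits
im=np.load('pics/top0.npy'); hsv=cv2.cvtColor(im,cv2.COLOR_RGB2HSV)
m=cv2.inRange(hsv,(18,100,90),(30,255,255)); m[:,:225]=0; m[:,250:]=0; m[:185]=0;m[215:]=0
print(m.astype(bool).sum()); 
pts=np.argwhere(m)[:,::-1]; r=cv2.minAreaRect(pts.astype(np.float32)); b=cv2.boxPoints(r); print(r); print([onz('top',*p,.042)[:2].round(4) for p in b])
```

```text
plate front [array([0.5324, 0.1838]), array([0.4789, 0.1882]), array([0.5362, 0.2262]), array([0.4805, 0.2382])]
tongue [array([0.5106, 0.1148]), array([0.4782, 0.1182]), array([0.5193, 0.1866]), array([0.4844, 0.1889])]
strip tops [array([0.5425, 0.2289]), array([0.5602, 0.3511]), array([0.4947, 0.3585]), array([0.4775, 0.2347])]
[[0.6449, -0.1852], [0.5724, -0.1998], [0.5969, -0.3249], [0.6684, -0.313]] [ 0.62064361 -0.25570707]
0.074 -168.7
0.1275 -78.9
0.0724 9.5
0.1299 100.4
[[0.4788, -0.2409], [0.4059, -0.2369], [0.3973, -0.3647], [0.4711, -0.3698]] [ 0.43828419 -0.30310088]
0.0729 176.9
0.1281 -93.9
0.074 -3.9
0.1292 86.6
331
((234.5, 197.5), (25.0, 19.0), 90.0)
[array([0.5508, 0.2427]), array([0.5522, 0.1881]), array([0.4792, 0.1838]), array([0.4779, 0.2378])]
```

{"api": "send_rows", "payload": {"rows": [[0.5, 1, 0, 0.16], [0.5, 1, 0, 0.16], [0.5, 1, 0, 0.16], [0.5, 1, 0, 0.16], [0.5, 1, 0, 0.16], [0.5, 1, 0, 0.16], [0.5, 1, 0, 0.16]], "jaw": 0, "newtons": 50}}

```text
time: 0.98
eef_pos: [0.4293, -0.313, 0.248]
tcp_rot: [0.754, 0.657, -0.0, -0.0]
contact_force: [-0.6, -0.0, 0.8]
opening: 0.999
```

{"api": "send_rows", "payload": {"rows": [[0.2, 1, 0, 0], [0.2, 1, 0, 0], [0.2, 1, 0, 0], [0.2, 1, 0, 0], [0.2, 1, 0, 0], [0.2, 1, 0, 0]]}}

```text
time: 1.72
eef_pos: [0.4891, -0.0126, 0.2481]
tcp_rot: [0.754, 0.657, -0.0, -0.0]
contact_force: [0.2, -0.9, 0.6]
opening: 0.998
```

{"api": "send_rows", "payload": {"rows": [[0.04, 0.575, 0, 0], [0.04, 0.575, 0, 0], [0.04, 0.575, 0, 0], [0.04, 0.575, -0.2, 0], [0.04, 0.575, -0.4, 0], [0.04, 0.575, -0.6, 0], [0.04, 0.575, -0.733, 0], [0.04, 0.575, -0.733, 0]]}}

```text
time: 2.72
eef_pos: [0.4982, 0.1556, 0.0247]
tcp_rot: [0.756, 0.655, -0.004, -0.002]
contact_force: [-0.2, -0.1, 0.4]
opening: 1.001
```

Run:
```python
from h import *
shot('top','t1');shot('side','s1')
crop('t1',165,130,315,230,5);crop('s1',240,180,370,320,5)
```

```text
(no output)
```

View pics/t1_c165_130.png

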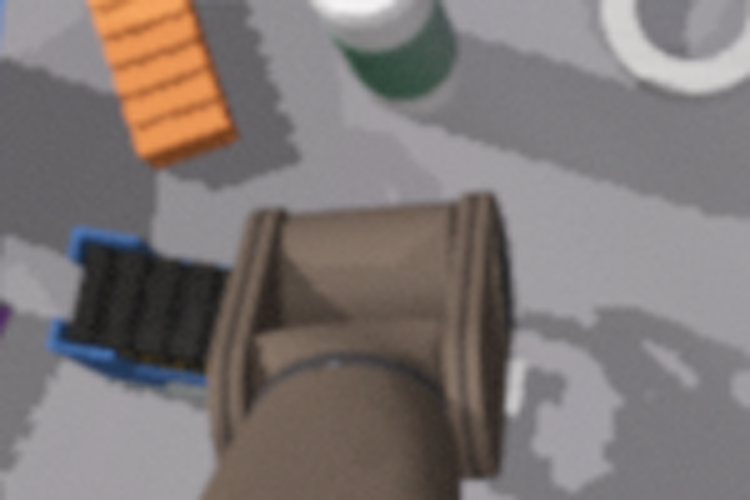

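View pics/s1_c240_180.png

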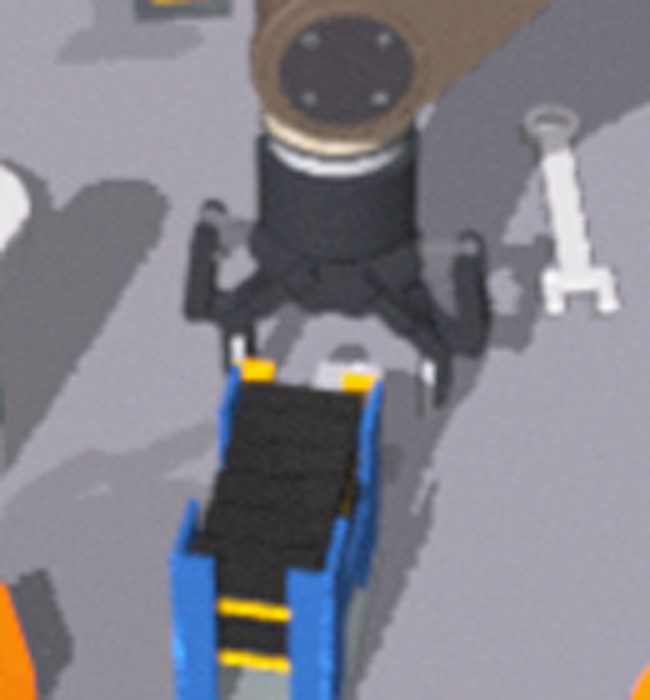

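{"api": "send_rows", "payload": {"rows": [[0.006, 0.04, 0, 0], [0.012, 0.08, 0, 0], [0.012, 0.08, 0, 0]]}}

```text
time: 3.2
eef_pos: [0.5053, 0.1831, 0.0297]
tcp_rot: [0.754, 0.657, 0.001, 0.001]
contact_force: [0.2, 0.3, -0.6]
opening: 1.001
```

{"api": "send_rows", "payload": {"rows": [[0, 0, 0, 0], [0, 0, 0, 0], [0, 0, 0, 0], [0, 0, 0, 0], [0, 0, 0, 0], [0, 0, 0, 0]], "jaw": 1, "newtons": 50}}

```text
time: 3.95
eef_pos: [0.5043, 0.1818, 0.0289]
tcp_rot: [0.755, 0.656, -0.0, -0.0]
contact_force: [-3.6, 0.7, 6.4]
opening: 0.611
```

Run:
```python
from h import *
s=monitor.get_state(); print(s['eef_pos'],s['opening'],s['contact_force'])
shot('side','s2')
crop('s2',240,180,370,320,5)
```

```text
[0.50434392 0.18180996 0.02889112] 0.6114579489556754 [-3.63761231  0.74227323  6.39872672]
```

View pics/s2_c240_180.png

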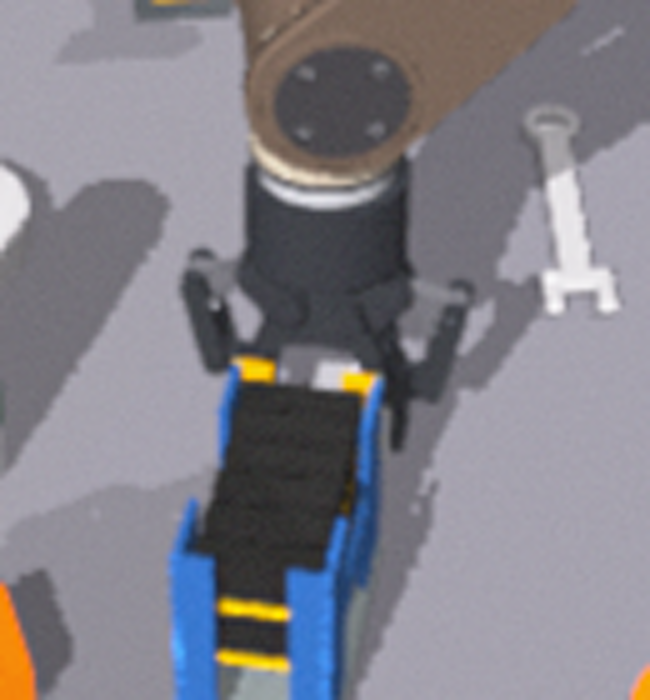

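{"api": "send_rows", "payload": {"rows": [[-0.005, -0.036, 0, 0], [-0.01, -0.073, 0, 0], [-0.015, -0.11, 0, 0], [-0.02, -0.145, 0, 0], [-0.025, -0.18, 0, 0], [-0.03, -0.218, 0, 0], [-0.035, -0.254, 0, 0], [-0.04, -0.29, 0, 0], [-0.04, -0.29, 0, 0], [-0.04, -0.29, 0, 0]]}}

```text
time: 5.25
eef_pos: [0.4926, 0.0932, 0.0288]
tcp_rot: [0.754, 0.656, -0.001, 0.001]
contact_force: [-0.9, -2.4, 8.1]
opening: 0.606
```

Run:
```python
from h import *
shot('side','s3');shot('top','t3')
crop('s3',240,180,370,320,5);crop('t3',165,130,315,230,5)
```

```text
(no output)
```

View pics/s3_c240_180.png

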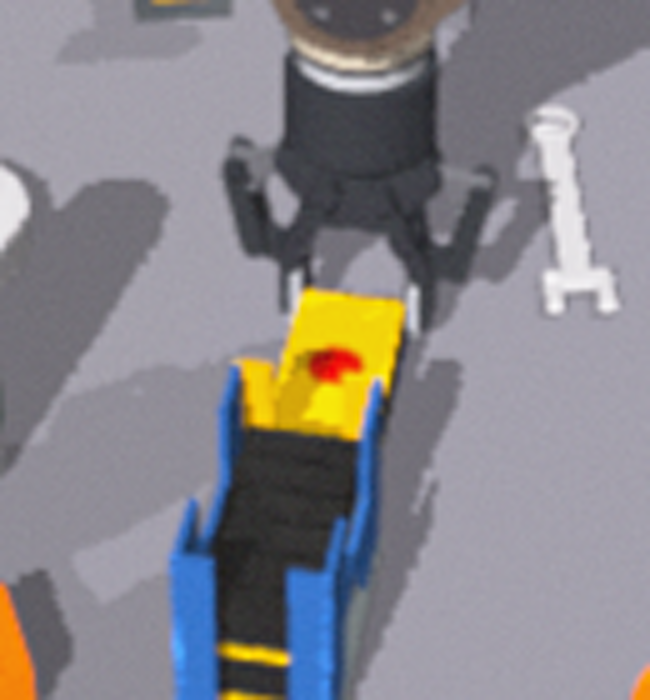

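View pics/t3_c165_130.png

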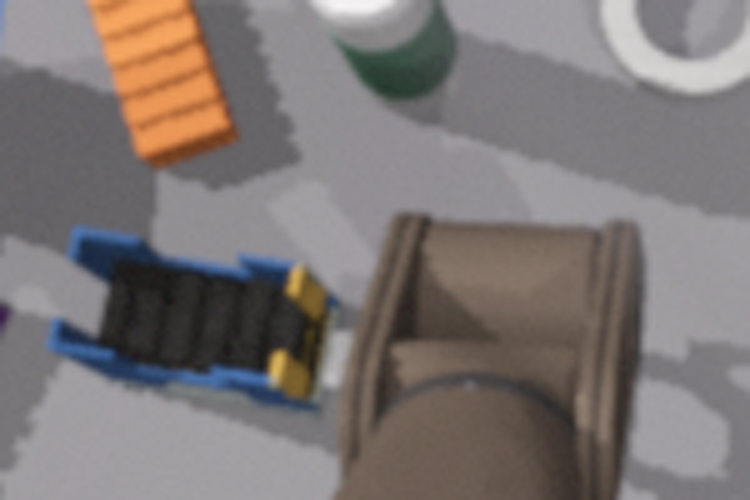

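{"api": "send_rows", "payload": {"rows": [[0, 0, 0, 0], [0, 0, 0, 0], [0, 0, 0.04, 0], [0, 0, 0.08, 0], [0, 0, 0.12, 0], [0, 0, 0.12, 0], [0, 0, 0.12, 0]], "newtons": 20}}

```text
time: 6.22
eef_pos: [0.4922, 0.0948, 0.0643]
tcp_rot: [0.755, 0.656, -0.0, -0.0]
contact_force: [0.9, 0.1, -2.6]
opening: 0.608
```

Run:
```python
from h import *
shot('side','s4');
crop('s4',240,180,370,320,5)
```

```text
(no output)
```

View pics/s4_c240_180.png

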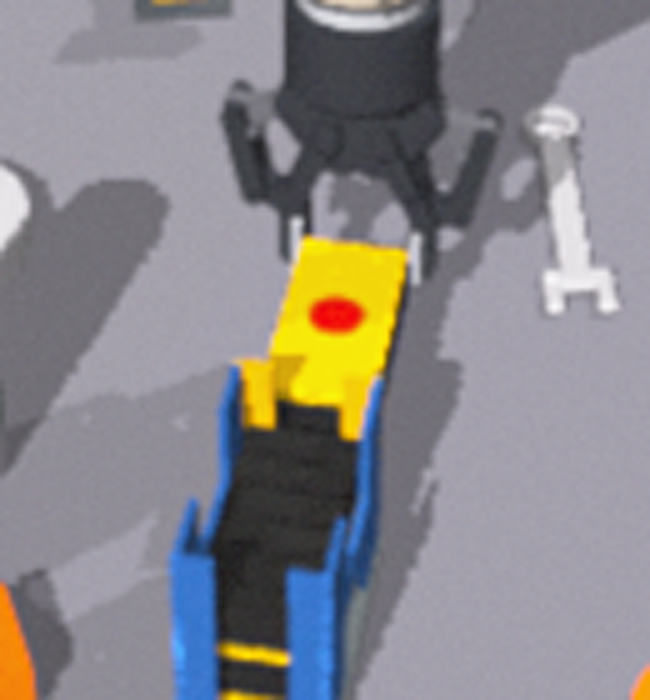

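Run:
```python
from h import *
f=lambda x,y:(240+(x+.5)/5-.5,180+(y+.5)/5-.5)
fm=f(355,244); rm=f(327,402); 
for z in(.078,.06,.042): print(z,onz('side',*fm,z).round(3),onz('side',*rm,z).round(3), onz('side',*f(335,315),z).round(3))
```

```text
0.078 [0.494 0.106 0.078] [0.502 0.222 0.078] [0.502 0.16  0.078]
0.06 [0.495 0.084 0.06 ] [0.503 0.202 0.06 ] [0.502 0.14  0.06 ]
0.042 [0.496 0.062 0.042] [0.504 0.183 0.042] [0.503 0.119 0.042]
```

{"api": "send_rows", "payload": {"rows": [[0.009, -0.12, 0, 0], [0.018, -0.25, 0, 0], [0.027, -0.383, 0, 0], [0.027, -0.383, 0, 0], [0.027, -0.383, 0, 0]]}}

```text
time: 6.9
eef_pos: [0.5, -0.0198, 0.0639]
tcp_rot: [0.755, 0.656, -0.0, -0.001]
contact_force: [-0.3, -0.7, -2.5]
opening: 0.607
```

Run:
```python
from h import *
shot('side','s5');
crop('s5',240,120,400,270,5)
```

```text
(no output)
```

View pics/s5_c240_120.png

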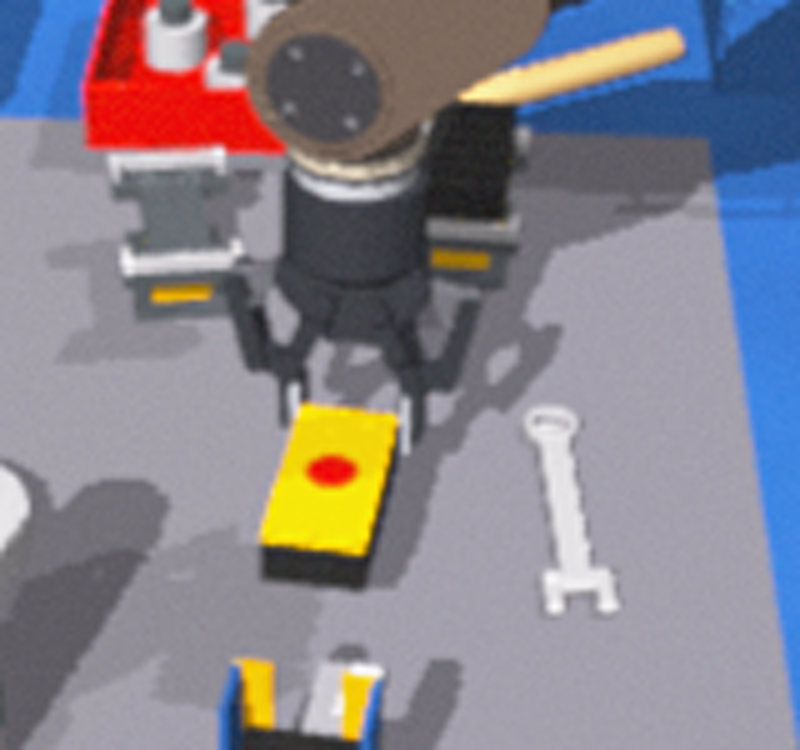

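```bash
cat >> h.py <<'E'
def tilt(n,fm,rm,yawdeg,zf,L=.11):
    # front mid at height zf; rear mid on ray at distance L: return rear point(s)
    F=onz(n,*fm,zf); o,d=ray(n,*rm); d=d/np.linalg.norm(d)
    w=o-F; b=w@d; disc=b*b-(w@w-L*L)
    t=-b+np.array([-1,1])*np.sqrt(max(disc,0)); return F,[o+d*k for k in t],disc
E
python3 - <<'E'
from h import *
f=lambda x,y:(240+(x+.5)/5-.5,120+(y+.5)/5-.5)
for zf in (.076,.078,.08):
  F,R,d=tilt('side',f(350.5,409.5),f(314,551),82,zf); print(F.round(4),[r.round(4) for r in R],d)
E
```

```text
[ 0.5014 -0.0106  0.076 ] [array([0.5151, 0.0981, 0.0662]), array([ 0.5215, -0.0209, -0.0317])] 0.005943891732259399
[ 0.5013 -0.0079  0.078 ] [array([0.5149, 0.1009, 0.0684]), array([ 0.5213, -0.0185, -0.0296])] 0.005975394687502966
[ 0.5012 -0.0051  0.08  ] [array([0.5148, 0.1036, 0.0707]), array([ 0.5212, -0.016 , -0.0276])] 0.006006816830030015
```

{"api": "send_rows", "payload": {"rows": [[0, 0, -0.05, 0], [0, 0, -0.09, 0], [0, 0, -0.09, 0], [0, 0, -0.09, 0]]}}

```text
time: 7.45
eef_pos: [0.5005, -0.0199, 0.0372]
tcp_rot: [0.755, 0.656, -0.0, -0.0]
contact_force: [-0.2, -0.2, -1.0]
opening: 0.61
```

{"api": "send_rows", "payload": {"rows": [[0, 0, 0, 0], [0, 0, 0, 0], [0, 0, 0, 0]], "jaw": 0.43}}

```text
time: 7.82
eef_pos: [0.5007, -0.0202, 0.0377]
tcp_rot: [0.755, 0.656, 0.0, 0.0]
contact_force: [-0.3, 0.6, -1.0]
opening: 0.609
```

{"api": "send_rows", "payload": {"rows": [[0, 0, 0.03, 0], [0, 0, 0.06, 0], [0, 0, 0.09, 0], [0, 0, 0.09, 0]]}}

```text
time: 8.32
eef_pos: [0.5015, -0.0203, 0.0658]
tcp_rot: [0.755, 0.656, 0.001, 0.001]
contact_force: [0.1, 0.3, -1.6]
opening: 0.611
```

Run:
```python
from h import *
shot('side','s6');
crop('s6',240,120,400,270,5)
```

```text
(no output)
```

View pics/s6_c240_120.png

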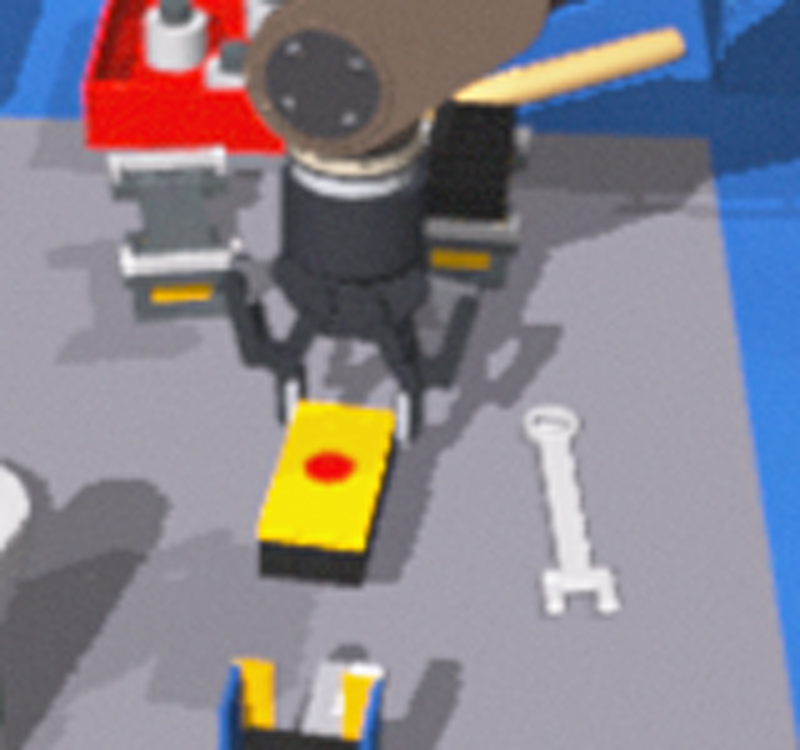

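{"api": "send_rows", "payload": {"rows": [[0, 0, -0.05, 0], [0, 0, -0.09, 0], [0, 0, -0.09, 0]], "jaw": 0.405}}

```text
time: 8.75
eef_pos: [0.4987, -0.0197, 0.0351]
tcp_rot: [0.755, 0.656, -0.001, -0.002]
contact_force: [-0.2, 0.3, -2.2]
opening: 0.609
```

{"api": "send_rows", "payload": {"rows": [[0, 0, 0, 0], [0, 0, 0.03, 0], [0, 0, 0.06, 0], [0, 0, 0.09, 0], [0, 0, 0.09, 0]]}}

```text
time: 9.38
eef_pos: [0.5015, -0.0203, 0.066]
tcp_rot: [0.755, 0.656, 0.001, 0.001]
contact_force: [-0.0, 0.4, -2.5]
opening: 0.609
```

Run:
```python
from h import *
shot('side','s7');
crop('s7',240,120,400,270,5)
```

```text
(no output)
```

View pics/s7_c240_120.png

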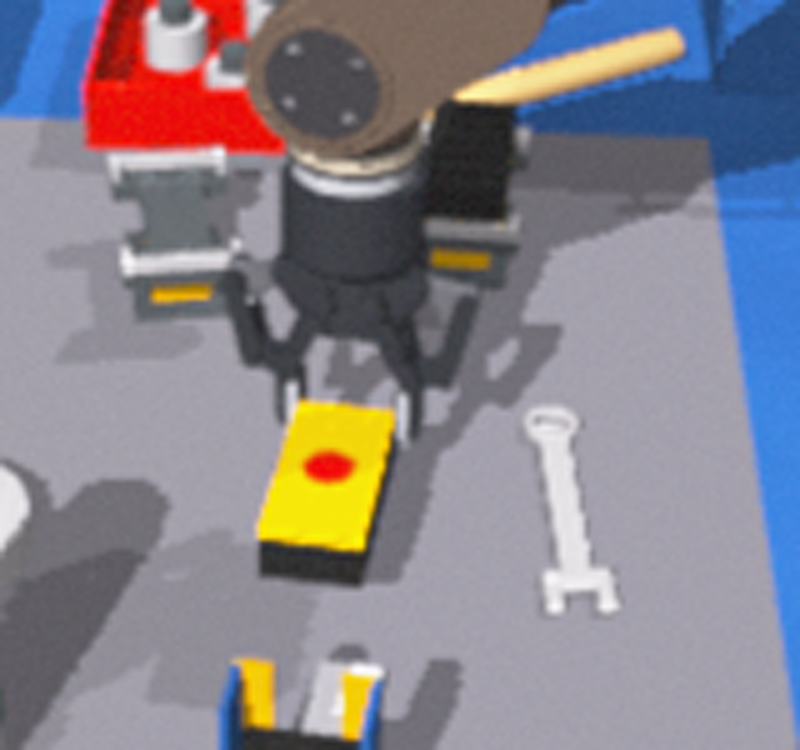

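{"api": "send_rows", "payload": {"rows": [[0, 0, -0.05, 0], [0, 0, -0.09, 0], [0, 0, -0.09, 0]], "jaw": 0.396}}

```text
time: 9.8
eef_pos: [0.4987, -0.0197, 0.0351]
tcp_rot: [0.755, 0.656, -0.001, -0.002]
contact_force: [0.6, -0.3, -2.2]
opening: 0.608
```

{"api": "send_rows", "payload": {"rows": [[0, 0, 0, 0], [0, 0, 0.03, 0], [0, 0, 0.06, 0], [0, 0, 0.09, 0], [0, 0, 0.09, 0]]}}

```text
time: 10.42
eef_pos: [0.5015, -0.0203, 0.066]
tcp_rot: [0.755, 0.656, 0.001, 0.001]
contact_force: [1.2, -0.1, -2.2]
opening: 0.61
```

Run:
```python
from h import *
shot('side','s8');
crop('s8',240,120,400,270,5)
```

View pics/s8_c240_120.png

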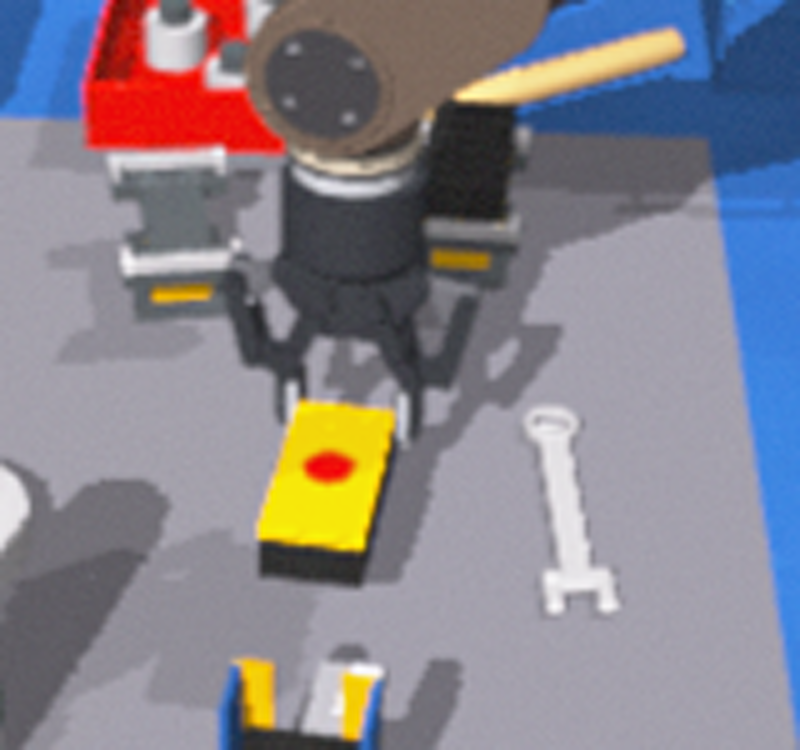

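Run:
```python
from h import *
f=lambda x,y:(240+(x+.5)/5-.5,120+(y+.5)/5-.5)
for q in [(412,438),(405,390),(290,425),(397,408),(303,402)]:
    o,d=ray('side',*f(*q))
    for y in(-.031,-.020,-.009): print(q,y,(o+d*(y-o[1])/d[1]).round(4))
```

```text
(412, 438) -0.031 [ 0.4679 -0.031   0.0431]
(412, 438) -0.02 [ 0.4679 -0.02    0.0513]
(412, 438) -0.009 [ 0.4678 -0.009   0.0595]
(405, 390) -0.031 [ 0.4725 -0.031   0.0755]
(405, 390) -0.02 [ 0.4724 -0.02    0.0834]
(405, 390) -0.009 [ 0.4723 -0.009   0.0912]
(290, 425) -0.031 [ 0.5354 -0.031   0.0492]
(290, 425) -0.02 [ 0.5346 -0.02    0.0573]
(290, 425) -0.009 [ 0.5339 -0.009   0.0655]
(397, 408) -0.031 [ 0.4766 -0.031   0.0632]
(397, 408) -0.02 [ 0.4765 -0.02    0.0712]
(397, 408) -0.009 [ 0.4764 -0.009   0.0792]
(303, 402) -0.031 [ 0.5282 -0.031   0.0651]
(303, 402) -0.02 [ 0.5275 -0.02    0.0731]
(303, 402) -0.009 [ 0.5269 -0.009   0.0811]
```

{"api": "send_rows", "payload": {"rows": [[0, 0, -0.05, 0], [0, 0, -0.1, 0], [0, 0, -0.125, 0], [0, 0, -0.145, 0], [0, 0, -0.145, 0]]}}

```text
time: 11.1
eef_pos: [0.5003, -0.02, 0.0203]
tcp_rot: [0.755, 0.656, -0.0, -0.001]
contact_force: [-0.4, -0.8, -1.9]
opening: 0.604
```

{"api": "send_rows", "payload": {"rows": [[0, 0, 0, 0], [0, 0, 0, 0], [0, 0, 0, 0], [0, 0, 0.02, 0]], "jaw": 0.2}}

```text
time: 11.6
eef_pos: [0.5003, -0.02, 0.027]
tcp_rot: [0.755, 0.656, -0.0, -0.0]
contact_force: [0.3, -0.4, 0.7]
opening: 0.801
```

Run:
```python
from h import *
shot('side','s9');
crop('s9',240,120,400,270,5)
s=monitor.get_state(); print(s['eef_pos'],s['opening'],s['contact_force'])
```

```text
[ 0.5011046  -0.02017199  0.02802923] 0.8067344104206563 [0.34604084 0.53701654 0.12754323]
```

View pics/s9_c240_120.png

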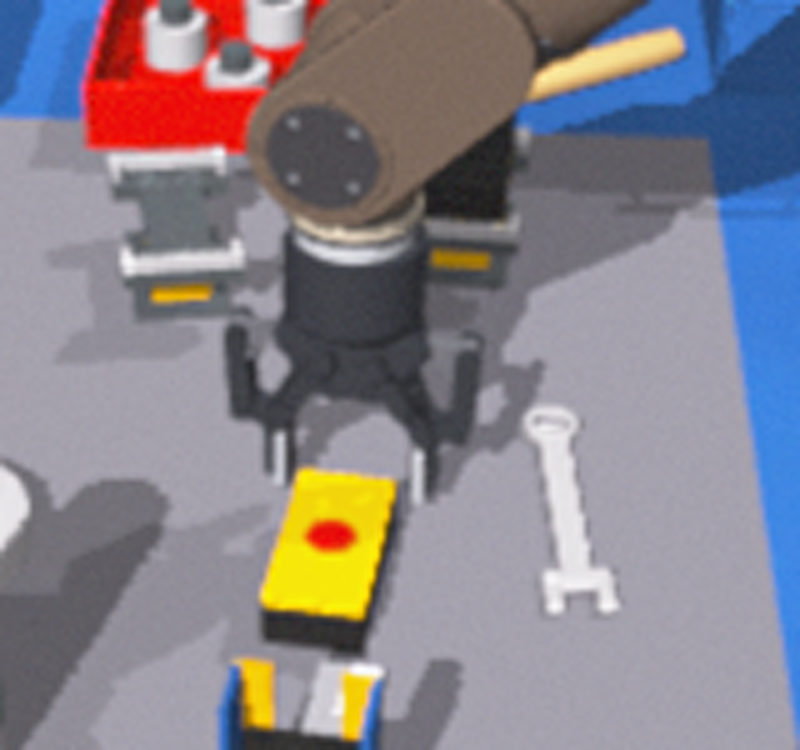

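Run:
```python
from h import *
f=lambda x,y:(240+(x+.5)/5-.5,120+(y+.5)/5-.5)
print([onz('side',*f(*q),.032).round(4) for q in [(303,468),(397,480),(265,608),(367,616)]], onz('side',*f(330,536),.032))
for q in [(419,502),(278,485)]:
    o,d=ray('side',*f(*q)); print((o+d*(-.0095-o[1])/d[1]).round(4),(o+d*(-.02-o[1])/d[1]).round(4))
```

```text
[array([ 0.5273, -0.0149,  0.032 ]), array([ 0.4753, -0.007 ,  0.032 ]), array([0.5398, 0.1037, 0.032 ]), array([0.4875, 0.1071, 0.032 ])] [0.5095133  0.04354922 0.032     ]
[ 0.4629 -0.0095  0.0153] [ 0.4629 -0.02    0.007 ]
[ 0.5407 -0.0095  0.0238] [ 0.5415 -0.02    0.0156]
```

{"api": "send_rows", "payload": {"rows": [[0.001, 0.01, 0.045, 0], [0.001, 0.01, 0.045, 0], [0.001, 0.01, 0.045, 0]]}}

```text
time: 12.02
eef_pos: [0.501, -0.0171, 0.0408]
tcp_rot: [0.755, 0.656, 0.0, 0.0]
contact_force: [0.2, -0.2, 0.1]
opening: 0.802
```

{"api": "send_rows", "payload": {"rows": [[0, 0, 0, 0], [0, 0, 0, 0], [0, 0, 0, 0], [0, 0, 0, 0]], "jaw": 1, "newtons": 20}}

```text
time: 12.52
eef_pos: [0.5007, -0.0171, 0.0405]
tcp_rot: [0.755, 0.656, -0.0, -0.0]
contact_force: [-3.0, 0.9, 4.4]
opening: 0.61
```

{"api": "send_rows", "payload": {"rows": [[0, 0, 0.03, 0], [0, 0, 0.06, 0], [0, 0, 0.09, 0], [0, 0, 0.12, 0], [0, 0, 0.12, 0]]}}

```text
time: 13.15
eef_pos: [0.5016, -0.0174, 0.0775]
tcp_rot: [0.755, 0.656, 0.001, 0.001]
contact_force: [-0.2, -1.4, -1.5]
opening: 0.61
```

Run:
```python
from h import *
shot('side','s10');
crop('s10',240,120,400,270,5)
```

```text
(no output)
```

View pics/s10_c240_120.png

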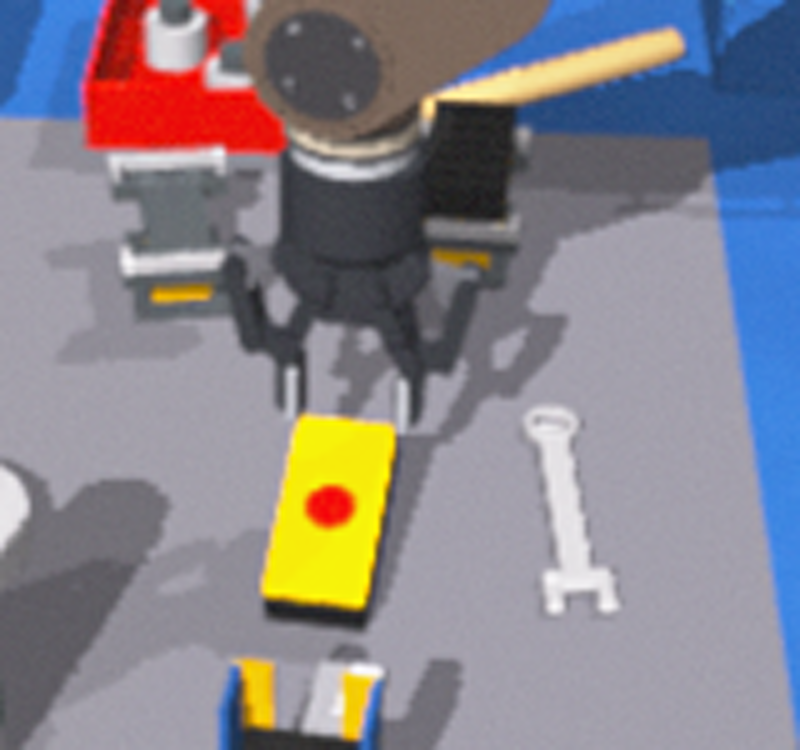

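{"api": "send_rows", "payload": {"rows": [[0.003, 0.015, 0.04, 0], [0.006, 0.04, 0.08, 0], [0.01, 0.07, 0.115, 0], [0.014, 0.1, 0.15, 0], [0.014, 0.1, 0.15, 0]]}}

```text
time: 13.82
eef_pos: [0.5059, 0.0137, 0.1228]
tcp_rot: [0.754, 0.657, 0.001, 0.001]
contact_force: [-0.5, 0.9, -2.5]
opening: 0.605
```

Run:
```python
from h import *
shot('side','s11');
crop('s11',240,120,400,270,5)
```

```text
(no output)
```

View pics/s11_c240_120.png

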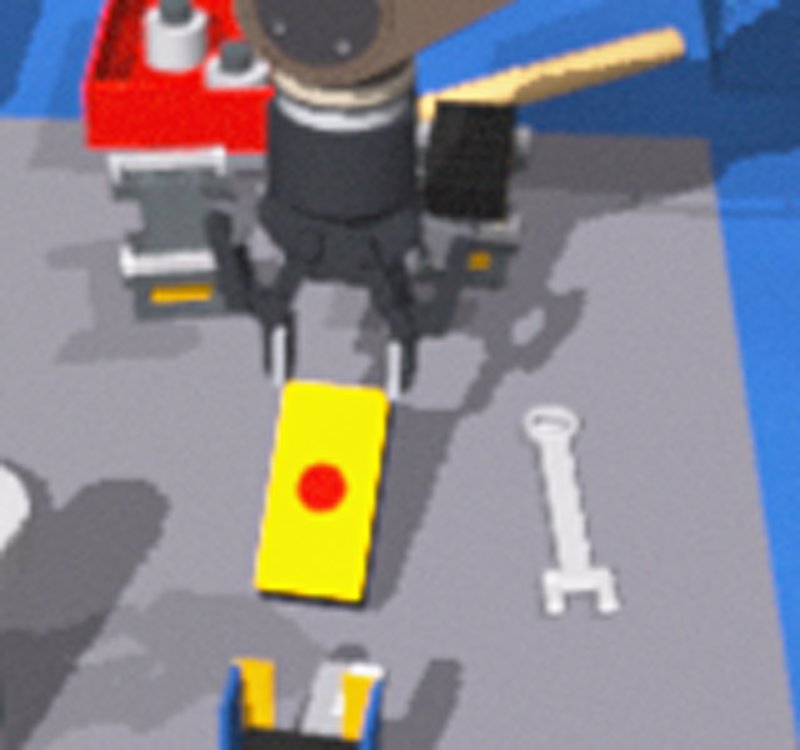

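Run:
```python
from h import *
f=lambda x,y:(240+(x+.5)/5-.5,120+(y+.5)/5-.5)
for zf in(.108,.112,.116): print([np.round(x,4).tolist() for x in tilt('side',f(336,386),f(309,595),82,zf)])
```

```text
[[0.5083, 0.0129, 0.108], [[0.5181, 0.0891, 0.0293], [0.5187, 0.0791, 0.0208]], 0.0]
[[0.508, 0.0185, 0.112], [[0.5175, 0.0993, 0.038], [0.5187, 0.0794, 0.021]], 0.0002]
[[0.5078, 0.0241, 0.116], [[0.5171, 0.1077, 0.0452], [0.5185, 0.0814, 0.0227]], 0.0003]
```

{"api": "send_rows", "payload": {"rows": [[-0.045, 0, 0, 0], [-0.09, 0, 0, 0], [-0.09, 0, -0.01, 0], [-0.09, 0, -0.01, 0]]}}

```text
time: 14.38
eef_pos: [0.4777, 0.0127, 0.1181]
tcp_rot: [0.755, 0.656, -0.0, -0.0]
contact_force: [0.6, 0.2, -1.7]
opening: 0.61
```

{"api": "send_rows", "payload": {"rows": [[0, 0, -0.013, 0], [0, 0, -0.013, 0]]}}

```text
time: 14.62
eef_pos: [0.478, 0.0129, 0.1141]
tcp_rot: [0.755, 0.656, -0.0, -0.0]
contact_force: [-0.8, -0.3, -2.7]
opening: 0.602
```

Run:
```python
from h import *
shot('side','s12');
crop('s12',240,120,400,270,5)
f=lambda x,y:(240+(x+.5)/5-.5,120+(y+.5)/5-.5)
```

```text
(no output)
```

View pics/s12_c240_120.png

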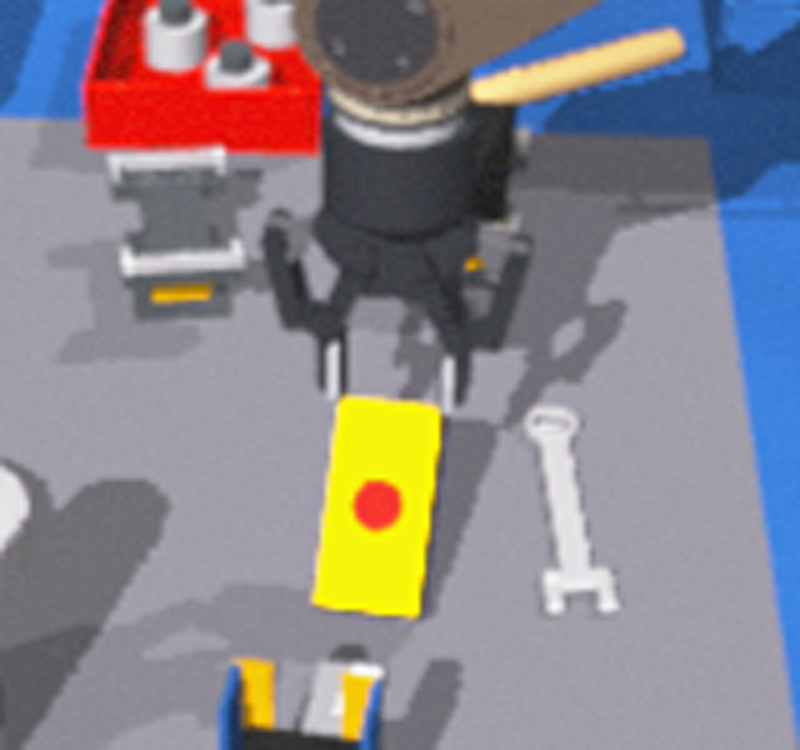

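Run:
```python
from h import *
f=lambda x,y:(240+(x+.5)/5-.5,120+(y+.5)/5-.5)
for zf in(.099,.104,.109): print([np.round(x,4).tolist() for x in tilt('side',f(391,402),f(367,610),82,zf)])
F=onz('side',*f(391,402),.104)
```

```text
[[0.4793, 0.0131, 0.099], [[0.4879, 0.0929, 0.0238], [0.4883, 0.0758, 0.0091]], 0.0001]
[[0.4792, 0.02, 0.104], [[0.4876, 0.1036, 0.033], [0.4883, 0.078, 0.011]], 0.0003]
[[0.4791, 0.0269, 0.109], [[0.4874, 0.1132, 0.0412], [0.4882, 0.0813, 0.0138]], 0.0004]
```

{"api": "send_rows", "payload": {"rows": [[0, -0.07, 0.06, 0], [0, -0.14, 0.06, 0], [0, -0.2, 0.06, 0], [0, -0.2, 0.06, 0], [0, 0, 0.06, 0], [0, 0, 0.06, 0], [0, -0.04, 0.06, 0], [0, -0.08, 0.06, 0], [0, -0.12, 0.06, 0], [0, -0.16, 0.06, 0], [0, -0.2, 0.06, 0], [0, -0.2, 0.06, 0], [0, 0, 0.06, 0], [0, 0, 0.06, 0], [0, 0, 0.06, 0]]}}

```text
time: 16.55
eef_pos: [0.478, 0.0133, 0.1325]
tcp_rot: [0.754, 0.657, 0.0, 0.0]
contact_force: [0.1, 0.3, -3.6]
opening: 0.595
```

Run:
```python
from h import *
shot('side','s13');
crop('s13',240,120,400,270,5)
```

```text
(no output)
```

View pics/s13_c240_120.png

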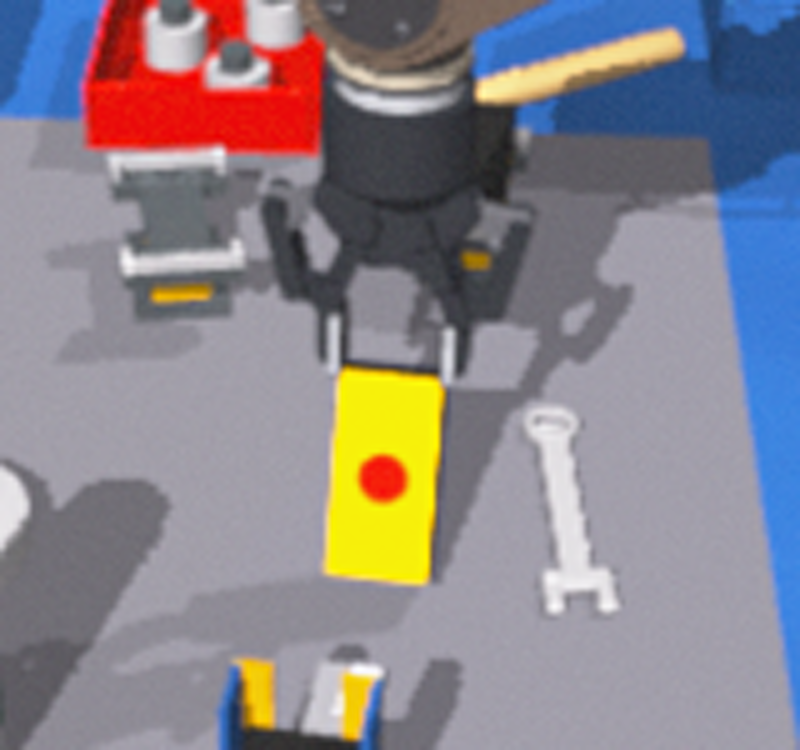

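{"api": "send_rows", "payload": {"rows": [[0, 0, -0.02, 0], [0, 0, -0.035, 0], [0, 0, -0.035, 0]]}}

```text
time: 16.98
eef_pos: [0.4779, 0.0124, 0.1217]
tcp_rot: [0.755, 0.656, -0.0, -0.0]
contact_force: [-0.4, -0.2, -0.7]
opening: 0.598
```

{"api": "send_rows", "payload": {"rows": [[0, 0, -0.01, 0], [0, 0, -0.01, 0]]}}

```text
time: 17.23
eef_pos: [0.4788, 0.0119, 0.121]
tcp_rot: [0.754, 0.656, -0.001, 0.001]
contact_force: [-3.5, -2.7, 7.8]
opening: 0.596
```

{"api": "send_rows", "payload": {"rows": [[0.003, 0.025, 0, 0], [0.006, 0.05, 0, 0], [0.009, 0.075, 0, 0], [0.012, 0.1, 0, 0], [0.012, 0.1, 0, 0]]}}

```text
time: 17.85
eef_pos: [0.4857, 0.0423, 0.1241]
tcp_rot: [0.755, 0.656, 0.003, 0.004]
contact_force: [-1.9, -1.4, 15.4]
opening: 0.598
```

Run:
```python
from h import *
shot('side','s14');
crop('s14',240,120,400,270,5)
```

```text
(no output)
```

View pics/s14_c240_120.png

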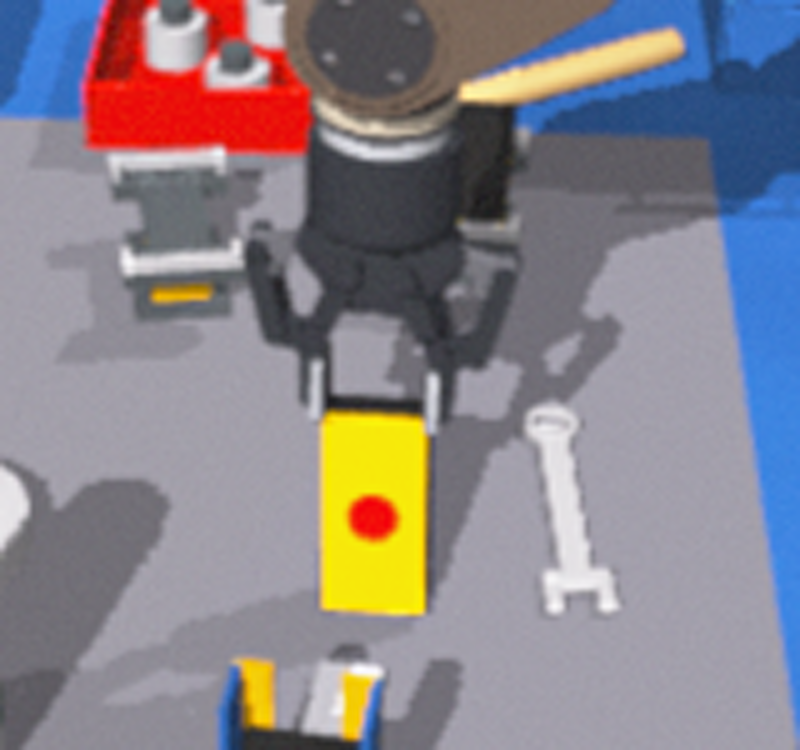

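{"api": "send_rows", "payload": {"rows": [[0.003, 0.025, 0, 0], [0.006, 0.05, 0, 0], [0.009, 0.075, 0, 0], [0.012, 0.1, 0, 0], [0.012, 0.1, 0, 0]]}}

```text
time: 18.52
eef_pos: [0.4925, 0.073, 0.1284]
tcp_rot: [0.754, 0.656, 0.006, 0.006]
contact_force: [-3.7, 1.4, 26.7]
opening: 0.313
```

Run:
```python
from h import *
shot('side','s15');
crop('s15',240,120,400,270,5)
```

```text
(no output)
```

View pics/s15_c240_120.png

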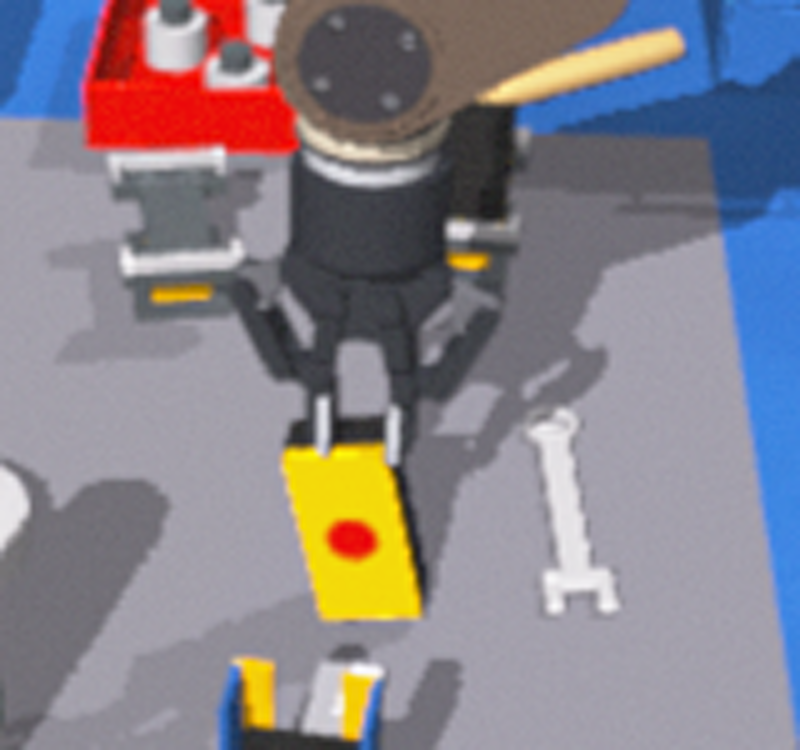

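Run:
```python
from h import *
shot('top','t15'); crop('t15',220,130,350,230,6)
f=lambda x,y:(240+(x+.5)/5-.5,120+(y+.5)/5-.5)
print([onz('side',*f(*q),z).round(4) for q,z in [((287,455),.105),((387,447),.108),((320,620),.0),((422,616),.0)]])
print([onz('side',*f(*q),.112).round(4) for q in [(322,455),(393,465)]])
s=monitor.get_state(); print(s['eef_pos'],s['contact_force'],s['wrist_torque'])
```

```text
[array([0.5303, 0.0699, 0.105 ]), array([0.48  , 0.0644, 0.108 ]), array([0.5131, 0.0747, 0.    ]), array([0.4593, 0.0685, 0.    ])]
[array([0.5122, 0.0782, 0.112 ]), array([0.4765, 0.0845, 0.112 ])]
[0.49231949 0.07281197 0.12833146] [-4.65071047  1.03075217 27.51651266] [0.09338218 0.53125073 0.05129969]
```

View pics/t15_c220_130.png

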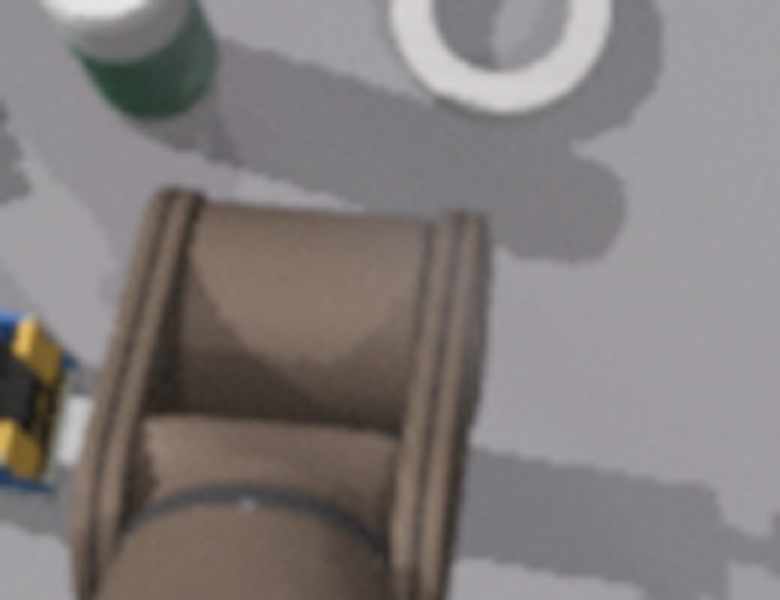

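{"api": "send_rows", "payload": {"rows": [[0, 0, 0.012, 0], [0, 0, 0.024, 0], [0, 0, 0.036, 0], [0, 0, 0.036, 0]]}}

```text
time: 19.12
eef_pos: [0.4891, 0.0728, 0.1353]
tcp_rot: [0.755, 0.656, 0.003, 0.003]
contact_force: [-2.6, 0.4, 16.5]
opening: 0.017
```

Run:
```python
from h import *
shot('side','s16');
crop('s16',240,120,400,270,5)
```

```text
(no output)
```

View pics/s16_c240_120.png

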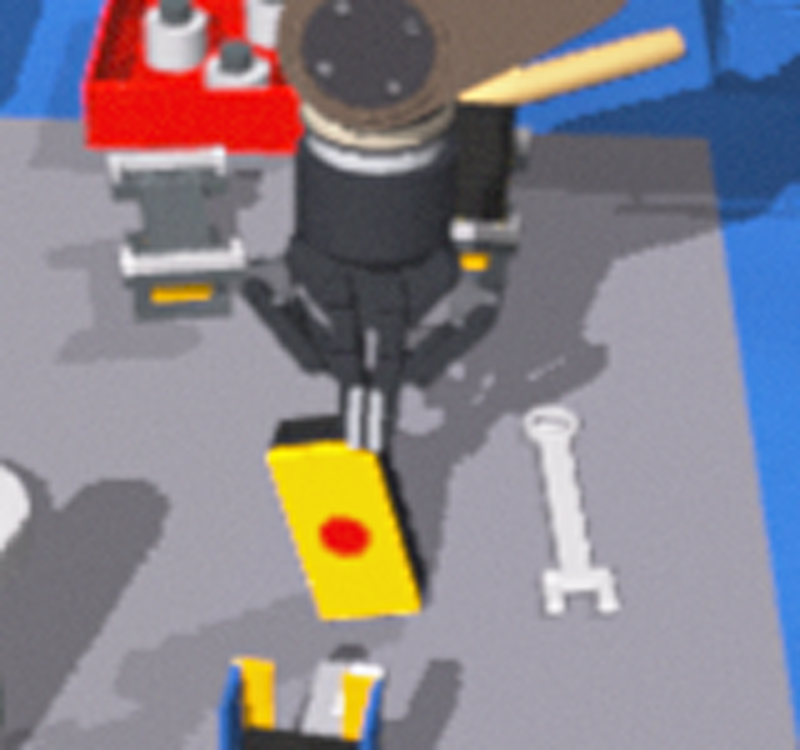

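{"api": "send_rows", "payload": {"rows": [[0, 0, 0.01, 0], [0, 0, 0.02, 0], [0, 0, 0.03, 0], [0, 0, 0.04, 0], [0, 0, 0.05, 0], [0, 0, 0.06, 0], [0, 0, 0.06, 0]]}}

```text
time: 20.05
eef_pos: [0.4854, 0.0729, 0.1481]
tcp_rot: [0.755, 0.656, 0.0, 0.0]
contact_force: [0.4, 0.4, 0.2]
opening: 0.003
```

Run:
```python
from h import *
shot('side','s17');
crop('s17',240,120,400,270,5)
```

```text
(no output)
```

View pics/s17_c240_120.png

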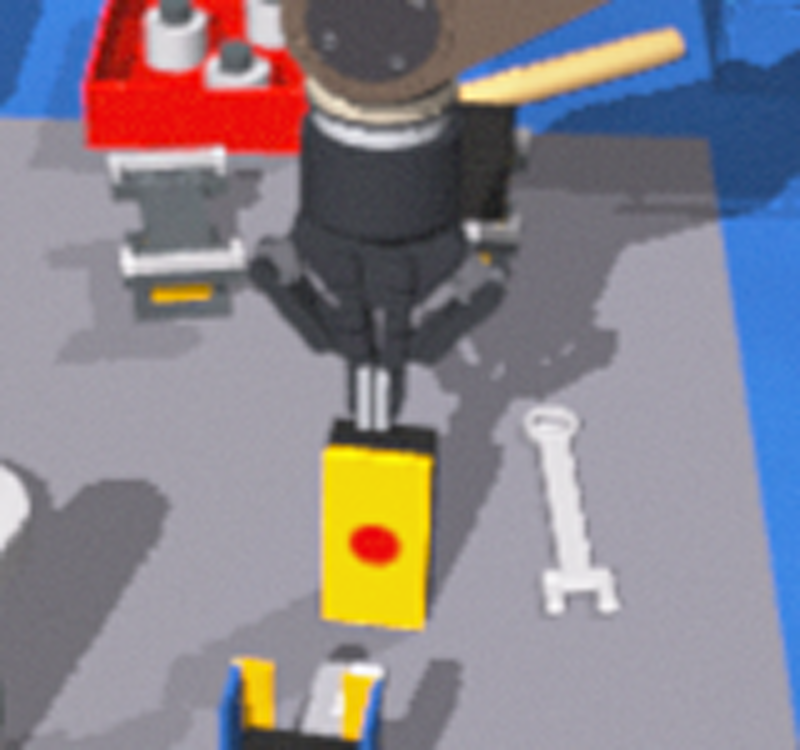

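Run:
```python
from h import *
f=lambda x,y:(240+(x+.5)/5-.5,120+(y+.5)/5-.5)
print([onz('side',*f(*q),.110).round(4) for q in [(322,448),(434,456),(333,422),(438,429)]])
print([onz('side',*f(*q),0).round(4) for q in [(321,620),(425,629)]])
o,d=ray('side',*f(374,431)); print((o+d*(.0729-o[1])/d[1]).round(4))
s=monitor.get_state(); print(s['eef_pos'])
```

```text
[array([0.5127, 0.0697, 0.11  ]), array([0.4562, 0.0733, 0.11  ]), array([0.5082, 0.0474, 0.11  ]), array([0.4545, 0.0504, 0.11  ])]
[array([0.5126, 0.0746, 0.    ]), array([0.4576, 0.0788, 0.    ])]
[0.4866 0.0729 0.1241]
[0.48527775 0.07290848 0.1479131 ]
```

{"api": "send_rows", "payload": {"rows": [[0, 0, 0.06, 0], [-0.006, -0.042, 0.06, 0.011], [-0.006, -0.042, 0.06, 0.011], [-0.006, -0.042, 0.06, 0.011], [-0.006, -0.042, 0, 0.011], [-0.006, -0.042, -0.06, 0.011], [-0.006, -0.042, -0.117, 0.011], [-0.006, -0.042, -0.117, 0.011], [-0.006, -0.042, -0.117, 0.011]], "jaw": 0}}

```text
time: 21.22
eef_pos: [0.4837, 0.0603, 0.1128]
tcp_rot: [0.732, 0.682, 0.0, 0.0]
contact_force: [-0.2, -0.5, -0.4]
opening: 1.001
```

Run:
```python
from h import *
shot('side','s18');
crop('s18',240,120,400,270,5)
s=monitor.get_state(); print(s['eef_pos'],s['contact_force'],s['opening'])
```

```text
[0.4839702  0.0602964  0.11325952] [-0.14296851  0.24486426 -0.08088135] 0.9969127995717756
```

View pics/s18_c240_120.png

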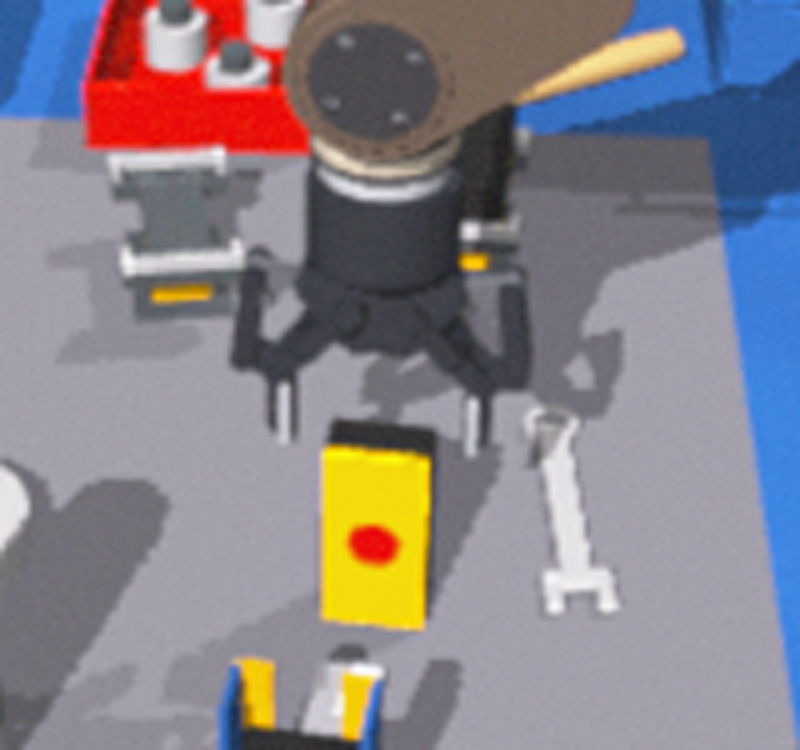

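{"api": "send_rows", "payload": {"rows": [[0, 0, -0.01, 0], [0, 0, -0.01, 0], [0, 0, -0.01, 0], [0, 0, -0.01, 0], [0, 0, -0.01, 0], [0, 0, -0.01, 0], [0, 0, -0.01, 0]], "jaw": 1, "newtons": 40}}

```text
time: 22.15
eef_pos: [0.4838, 0.0602, 0.1102]
tcp_rot: [0.732, 0.682, 0.0, 0.0]
contact_force: [-1.2, -0.3, 4.7]
opening: 0.621
```

{"api": "send_rows", "payload": {"rows": [[0, 0, 0.03, 0], [0, 0, 0.03, 0], [0, -0.06, 0.03, 0], [0, -0.12, 0.03, 0], [0, -0.18, 0.03, 0], [0, -0.24, 0.03, 0], [0, -0.3, 0.03, 0], [0, -0.36, 0.03, 0], [0, -0.4, 0.03, 0], [0, -0.4, 0.03, 0], [0, -0.4, 0.015, 0], [0, -0.4, 0.005, 0], [0, -0.4, 0.0, 0], [0, -0.4, 0.0, 0]]}}

```text
time: 23.9
eef_pos: [0.4833, -0.0594, 0.1103]
tcp_rot: [0.731, 0.682, -0.0, -0.001]
contact_force: [-2.9, 1.6, 4.6]
opening: 0.623
```

Run:
```python
from h import *
shot('side','s19');
crop('s19',240,100,400,250,5)
s=monitor.get_state(); print(s['eef_pos'],s['contact_force'],s['opening'])
```

```text
[ 0.48331816 -0.05940926  0.11034756] [-3.74075411  0.80468903  5.0220743 ] 0.6227304843769027
```

View pics/s19_c240_100.png

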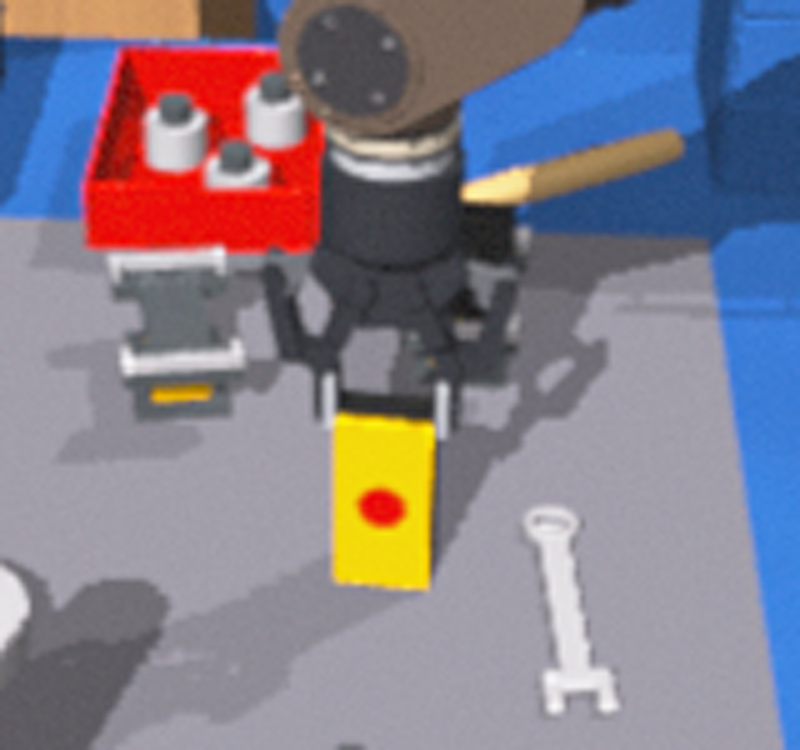

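{"api": "send_rows", "payload": {"rows": [[0, 0, 0, 0], [0.003, 0.045, -0.004, 0], [0.006, 0.091, -0.004, 0], [0.009, 0.133, -0.01, 0], [0.012, 0.179, -0.025, 0], [0.012, 0.179, -0.025, 0]], "newtons": 22}}

```text
time: 24.7
eef_pos: [0.4894, -0.0057, 0.1056]
tcp_rot: [0.731, 0.682, 0.001, 0.002]
contact_force: [-3.6, 1.9, 15.1]
opening: 0.622
```

Run:
```python
from h import *
shot('side','s20');
crop('s20',240,100,400,250,5)
s=monitor.get_state(); print(s['eef_pos'],s['contact_force'],s['opening'])
```

```text
[ 0.48935963 -0.0058589   0.10558858] [-3.12759901  1.32899338 13.85540044] 0.6191737285187382
```

View pics/s20_c240_100.png

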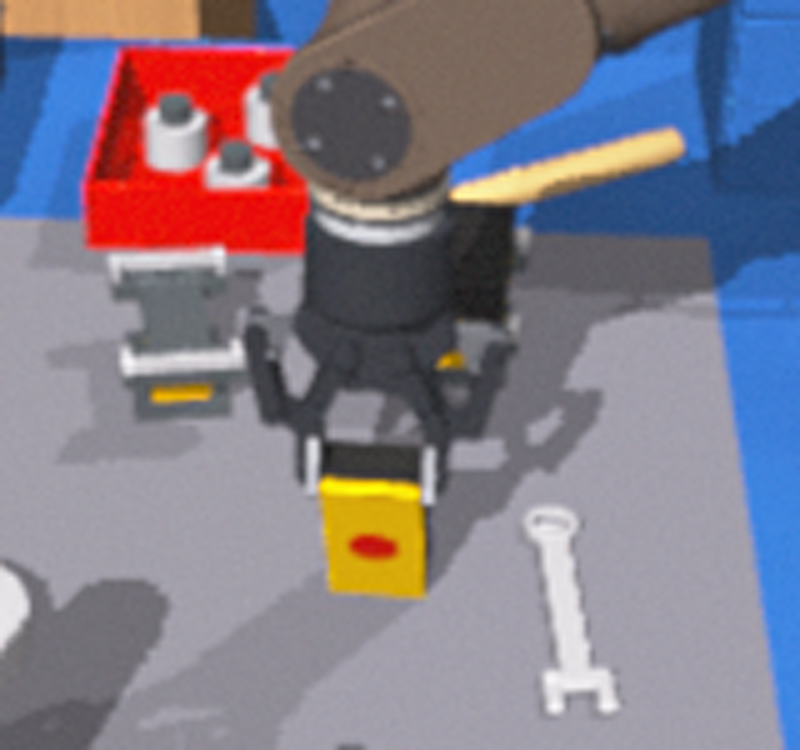

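{"api": "send_rows", "payload": {"rows": [[0.003, 0.045, -0.014, 0], [0.006, 0.09, -0.04, 0], [0.009, 0.125, -0.068, 0], [0.011, 0.155, -0.105, 0], [0.011, 0.155, -0.105, 0]]}}

```text
time: 25.38
eef_pos: [0.4932, 0.0432, 0.0737]
tcp_rot: [0.732, 0.681, 0.004, 0.0]
contact_force: [-1.5, 11.0, 12.9]
opening: 0.62
```

Run:
```python
from h import *
shot('side','s21');
crop('s21',240,100,400,250,5)
s=monitor.get_state(); print(s['eef_pos'],s['contact_force'],s['opening'])
```

```text
[0.49322511 0.04302278 0.07372903] [-0.59445315  8.6800699  11.9536049 ] 0.6213142756060981
```

View pics/s21_c240_100.png

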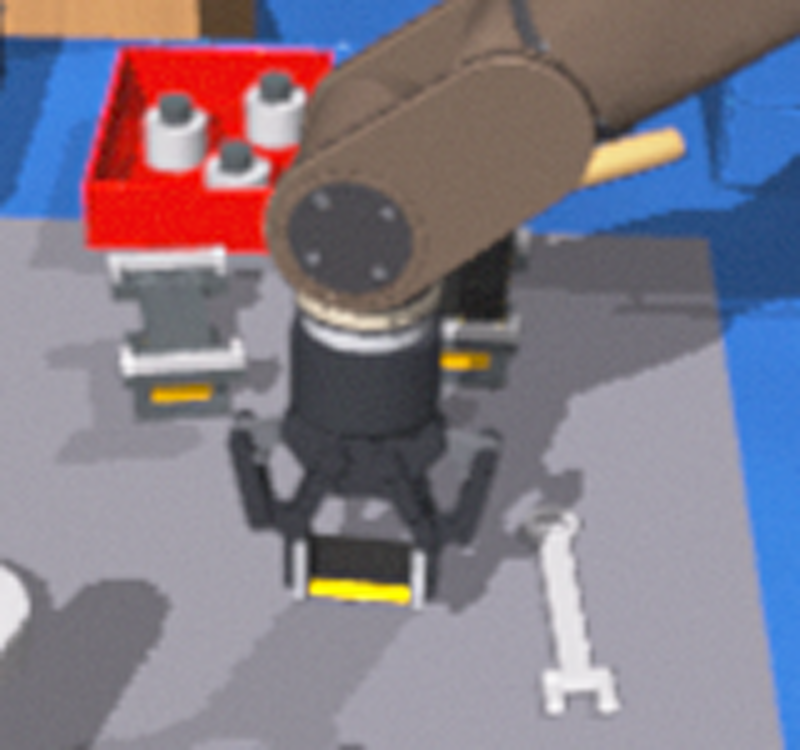

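{"api": "send_rows", "payload": {"rows": [[0.002, 0.035, -0.035, 0], [0.004, 0.06, -0.075, 0], [0.005, 0.07, -0.11, 0], [0.006, 0.08, -0.14, 0], [0.006, 0.082, -0.155, 0], [0.006, 0.082, -0.155, 0]]}}

```text
time: 26.18
eef_pos: [0.4947, 0.0661, 0.0258]
tcp_rot: [0.731, 0.682, 0.003, 0.002]
contact_force: [-0.0, 4.1, 5.0]
opening: 0.628
```

Run:
```python
from h import *
shot('side','s22');
crop('s22',240,100,400,250,5)
s=monitor.get_state(); print(s['eef_pos'],s['contact_force'],s['opening'])
```

```text
[0.49468808 0.06601527 0.02582841] [0.30029499 4.25949619 5.80111243] 0.6251031292807868
```

View pics/s22_c240_100.png

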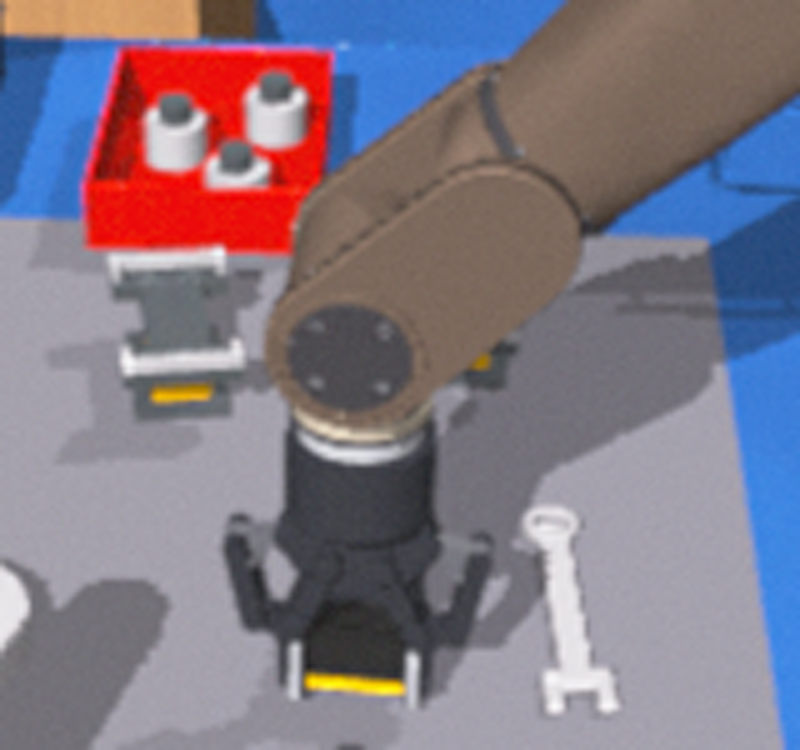

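{"api": "send_rows", "payload": {"rows": [[0, 0, -0.01, 0], [0, 0, -0.01, 0], [0, 0, -0.01, 0]]}}

```text
time: 26.6
eef_pos: [0.4948, 0.0659, 0.023]
tcp_rot: [0.731, 0.682, 0.003, 0.002]
contact_force: [1.6, 4.9, 6.4]
opening: 0.623
```

{"api": "send_rows", "payload": {"rows": [[0, 0, 0, 0], [0, 0, 0, 0], [0, 0, 0.01, 0], [0, 0, 0.1, 0], [0, 0, 0.2, 0], [0, 0, 0.3, 0], [0, -0.1, 0.4, 0], [0, -0.35, 0.4, 0], [0, -0.5, 0.4, 0]], "jaw": 0}}

```text
time: 27.72
eef_pos: [0.4923, -0.0865, 0.1421]
tcp_rot: [0.731, 0.682, 0.0, 0.001]
contact_force: [0.9, 0.3, -0.3]
opening: 0.995
```

Run:
```python
from h import *
shot('side','s23');shot('top','t23')
crop('s23',240,120,400,270,5); crop('t23',220,150,440,270,3.6)
s=monitor.get_state(); print(s['eef_pos'],s['contact_force'],s['opening'])
```

```text
[ 0.49243125 -0.08955234  0.14190193] [ 0.13761423  0.61895779 -0.12983622] 0.9982793475157778
```

View pics/s23_c240_120.png

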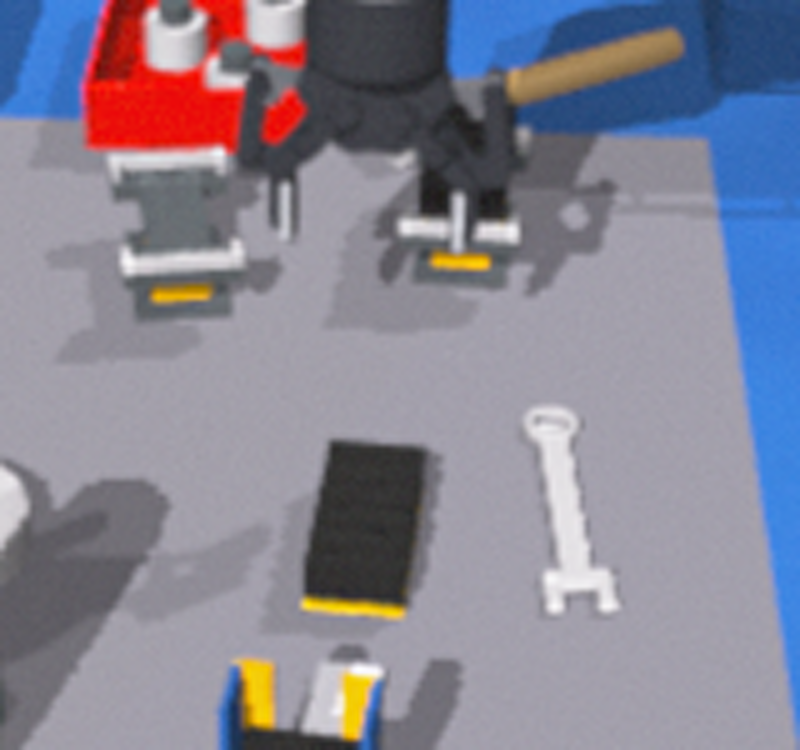

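View pics/t23_c220_150.png

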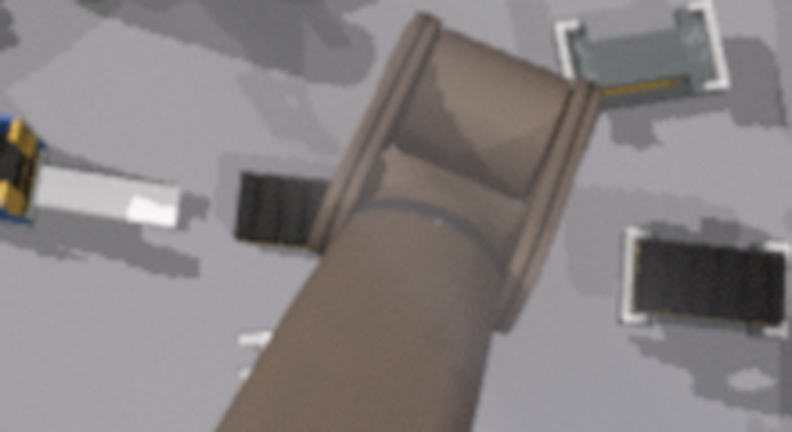

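The side view shows the pad lying flat with its rubber up. The corners of its top face are at about (332,440), (427,449), (305,600) and (406,607) in the crop.

Run:
```python
from h import *
im=np.load('pics/s23.npy'); g=im.max(2)
m=((g<75)).astype(np.uint8); roi=np.zeros_like(m); roi[203:243,298:328]=1; m*=roi
c=max(cv2.findContours(m,cv2.RETR_EXTERNAL,cv2.CHAIN_APPROX_NONE)[0],key=cv2.contourArea)
P=np.array([onz('side',*p[0],.032)[:2] for p in c],np.float32); r=cv2.minAreaRect(P*1000); print('side mask',r)
f=lambda x,y:(240+(x+.5)/5-.5,120+(y+.5)/5-.5)
Q=np.array([onz('side',*f(*q),.032)[:2] for q in [(331,440),(428,448),(304,598),(407,606)]]); print(Q.round(4),Q.mean(0)); d=Q[2]+Q[3]-Q[0]-Q[1]; print(np.degrees(np.arctan2(d[1],d[0])),np.hypot(*d)/2)
h=lambda x,y:(220+(x+.5)/3.6-.5,150+(y+.5)/3.6-.5)
T=[onz('top',*h(*q),.032)[:2].round(4) for q in [(243,172),(235,240)]]; print('top far end',T,np.mean(T,0)); print((Q[2]+Q[3])/2)
```

```text
side mask ((490.9267883300781, 28.15139389038086), (130.7567596435547, 53.73094940185547), 85.1905517578125)
[[ 0.5131 -0.0414]
 [ 0.4589 -0.037 ]
 [ 0.5204  0.0948]
 [ 0.4673  0.0982]] [0.48992995 0.02861645]
86.69233791954703 0.13592676786971056
top far end [array([0.5207, 0.063 ]), array([0.4654, 0.0673])] [0.49305 0.06515]
[0.49385127 0.09646662]
```

Run:
```python
from h import *
f=lambda x,y:(240+(x+.5)/5-.5,120+(y+.5)/5-.5)
print([ [onz('side',*f(*q),z)[:2].round(4) for q in qq] for z,qq in [(0,[(302,611),(404,618)]),(.007,[(304,598),(406,606)]),(.032,[(331,440),(428,448)])]])
im=np.load('pics/s23.npy')
for u in(308,312,316): print(u,[tuple(im[v,u]) for v in range(205,212)],'|',[tuple(im[v,u]) for v in range(236,246)])
```

```text
[[array([0.523 , 0.0679]), array([0.4688, 0.0706])], [array([0.5221, 0.0655]), array([0.468, 0.069])], [array([ 0.5131, -0.0414]), array([ 0.4589, -0.037 ])]]
308 [(np.uint8(164), np.uint8(161), np.uint8(172)), (np.uint8(161), np.uint8(159), np.uint8(169)), (np.uint8(148), np.uint8(144), np.uint8(153)), (np.uint8(82), np.uint8(82), np.uint8(85)), (np.uint8(52), np.uint8(55), np.uint8(55)), (np.uint8(52), np.uint8(51), np.uint8(49)), (np.uint8(51), np.uint8(48), np.uint8(47))] | [(np.uint8(51), np.uint8(51), np.uint8(48)), (np.uint8(44), np.uint8(45), np.uint8(45)), (np.uint8(44), np.uint8(40), np.uint8(48)), (np.uint8(70), np.uint8(61), np.uint8(50)), (np.uint8(178), np.uint8(140), np.uint8(5)), (np.uint8(247), np.uint8(213), np.uint8(1)), (np.uint8(225), np.uint8(189), np.uint8(95)), (np.uint8(149), np.uint8(141), np.uint8(150)), (np.uint8(141), np.uint8(140), np.uint8(152)), (np.uint8(144), np.uint8(142), np.uint8(151))]
312 [(np.uint8(164), np.uint8(161), np.uint8(172)), (np.uint8(165), np.uint8(163), np.uint8(174)), (np.uint8(152), np.uint8(150), np.uint8(161)), (np.uint8(109), n
[... 699 characters left out ...]
), np.uint8(169)), (np.uint8(164), np.uint8(159), np.uint8(171)), (np.uint8(144), np.uint8(141), np.uint8(152)), (np.uint8(68), np.uint8(67), np.uint8(67)), (np.uint8(52), np.uint8(53), np.uint8(51)), (np.uint8(53), np.uint8(52), np.uint8(51))] | [(np.uint8(54), np.uint8(54), np.uint8(51)), (np.uint8(52), np.uint8(51), np.uint8(53)), (np.uint8(53), np.uint8(51), np.uint8(49)), (np.uint8(48), np.uint8(50), np.uint8(49)), (np.uint8(95), np.uint8(87), np.uint8(46)), (np.uint8(200), np.uint8(164), np.uint8(22)), (np.uint8(242), np.uint8(205), np.uint8(23)), (np.uint8(188), np.uint8(161), np.uint8(114)), (np.uint8(144), np.uint8(140), np.uint8(150)), (np.uint8(150), np.uint8(147), np.uint8(159))]
```

{"api": "send_rows", "payload": {"rows": [[-0.1, -0.4, 0.1, 0], [-0.1, -0.6, 0.1, 0], [-0.1, -0.6, 0.1, 0], [-0.1, -0.6, 0.1, 0]]}}

```text
time: 28.32
eef_pos: [0.4621, -0.2681, 0.1722]
tcp_rot: [0.733, 0.68, 0.0, 0.001]
contact_force: [0.4, -0.2, 0.5]
opening: 0.999
```

Run:
```python
from h import *
shot('top','t24')
crop('t24',220,130,440,250,3.6); crop('t24',270,180,330,230,12)
```

```text
(no output)
```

View pics/t24_c220_130.png

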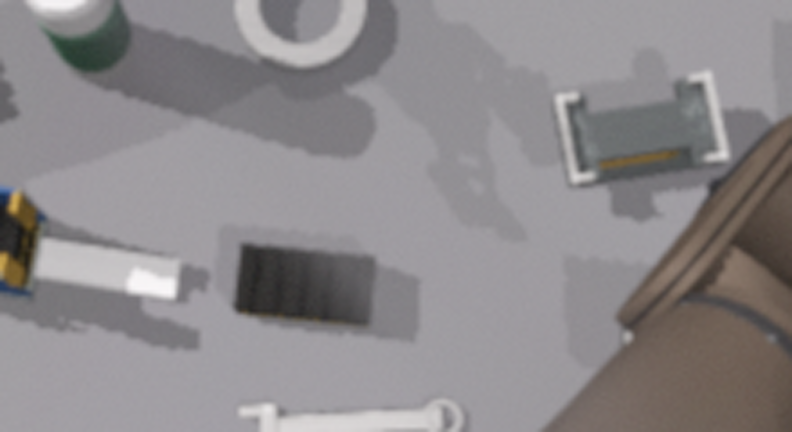

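View pics/t24_c270_180.png

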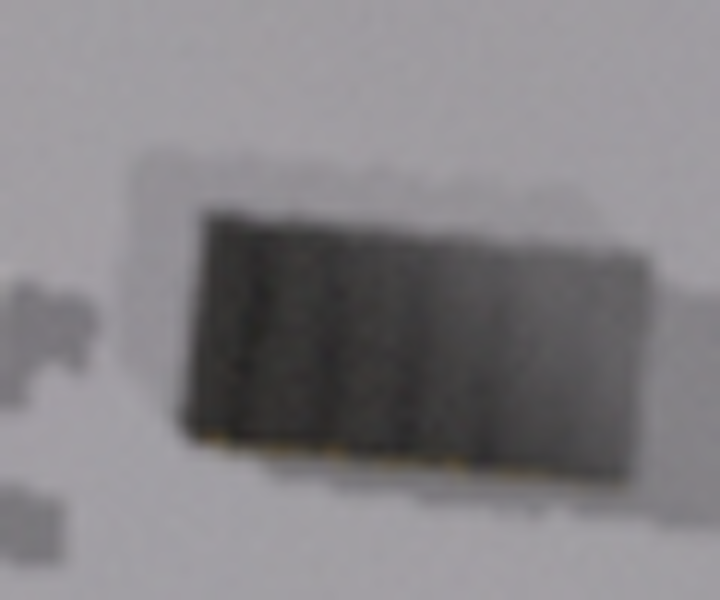

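Run:
```python
from h import *
h=lambda s,x0,y0,x,y:(x0+(x+.5)/s-.5,y0+(y+.5)/s-.5)
def rep(E,t):
    E=np.array(E); d=E[1]-E[0]+E[2]-E[3]; w=E[0]-E[3]+E[1]-E[2]
    print(t,E.round(4).tolist(),'c',E.mean(0).round(4),'yaw',np.degrees(np.arctan2(-d[1],-d[0])).round(2),'len',np.hypot(*d)/2,'wid',np.hypot(*w)/2,np.degrees(np.arctan2(w[1],w[0])).round(2))
rep([onz('top',*h(12,270,180,*q),.032)[:2] for q in [(204,211),(652,254),(634,482),(186,432)]],'pad')
rep([onz('top',*h(3.6,220,130,*q),.054)[:2] for q in [(555,96),(709,71),(729,160),(572,187)]],'carrier')
# side view carrier
crop('s23',255,140,295,190,12)
```

```text
pad [[0.5215, 0.0648], [0.5137, -0.0437], [0.4582, -0.0405], [0.4676, 0.067]] c [0.4903 0.0119] yaw 85.43 len 0.10832234366719981 wid 0.054804150199711646 -2.88
carrier [[0.6446, -0.1858], [0.669, -0.3112], [0.5949, -0.3252], [0.5694, -0.199]] c [ 0.6195 -0.2553] yaw 101.22 len 0.12827775214311635 wid 0.07586172196730571 10.33
```

View pics/s23_c255_140.png

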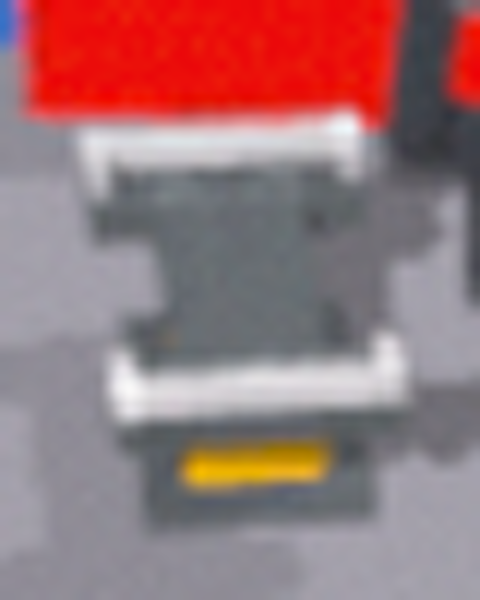

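Run:
```python
from h import *
h=lambda x,y:(255+(x+.5)/12-.5,140+(y+.5)/12-.5)
E=np.array([onz('side',*h(*q),.054)[:2] for q in [(78,138),(360,115),(410,372),(108,388)]]); print(E.round(4),E.mean(0))
for i in range(4):
    d=E[(i+1)%4]-E[i]; print(np.hypot(*d).round(4),np.degrees(np.arctan2(d[1],d[0])).round(1))
```

```text
[[ 0.6703 -0.3072]
 [ 0.596  -0.3238]
 [ 0.5726 -0.1961]
 [ 0.6477 -0.1843]] [ 0.62164178 -0.25286705]
0.0762 -167.4
0.1298 100.4
0.076 8.9
0.1249 -79.5
```

{"api": "send_rows", "payload": {"rows": [[0.09, 0.9, 0, 0], [0.09, 0.9, 0, 0], [0.09, 0.9, 0, 0], [0.09, 0.9, 0, 0], [0.09, 0.9, -0.1, 0], [0.09, 0.9, -0.2, 0], [0.09, 0.9, -0.3, 0], [0.09, 0.9, -0.3, 0], [0.09, 0.9, -0.3, 0]]}}

```text
time: 29.5
eef_pos: [0.4893, 0.006, 0.0819]
tcp_rot: [0.731, 0.682, 0.0, 0.0]
contact_force: [-0.1, -0.1, -0.3]
opening: 1.0
```

Run:
```python
from h import *
s=monitor.get_state(); print(s['eef_pos'],s['tcp_rot'],s['dq'])
```

```text
[0.48928011 0.00599645 0.08193965] [7.31181934e-01 6.82182434e-01 2.60118168e-04 1.97648144e-04] [-1.02096572e-02 -1.43860414e-02 -2.03190356e-02 -2.19392728e-05
 -3.80193049e-03 -9.68143340e-04]
```

{"api": "send_rows", "payload": {"rows": [[0.005, 0.025, 0, 0], [0.005, 0.025, -0.07, 0], [0.005, 0.025, -0.14, 0], [0.005, 0.025, -0.206, 0], [0.005, 0.025, -0.206, 0], [0.005, 0.025, -0.206, 0]]}}

```text
time: 30.25
eef_pos: [0.4917, 0.0126, 0.0207]
tcp_rot: [0.732, 0.682, 0.001, 0.001]
contact_force: [-0.5, 0.1, -0.0]
opening: 1.003
```

{"api": "send_rows", "payload": {"rows": [[0, 0, 0, 0], [0, 0, 0, 0], [0, 0, 0, 0], [0, 0, 0, 0], [0, 0, 0, 0], [0, 0, 0, 0]], "jaw": 1, "newtons": 60}}

```text
time: 31.0
eef_pos: [0.4916, 0.0125, 0.0206]
tcp_rot: [0.732, 0.682, 0.001, 0.001]
contact_force: [-0.0, 0.2, 6.5]
opening: 0.616
```

Run:
```python
from h import *
s=monitor.get_state(); print(s['eef_pos'],s['tcp_rot'],s['opening'])
shot('side','s25'); crop('s25',240,120,400,270,5)
```

```text
[0.49158454 0.01245408 0.02061117] [7.31633951e-01 6.81697197e-01 5.17532651e-04 6.53029268e-04] 0.6164438225728873
```

View pics/s25_c240_120.png

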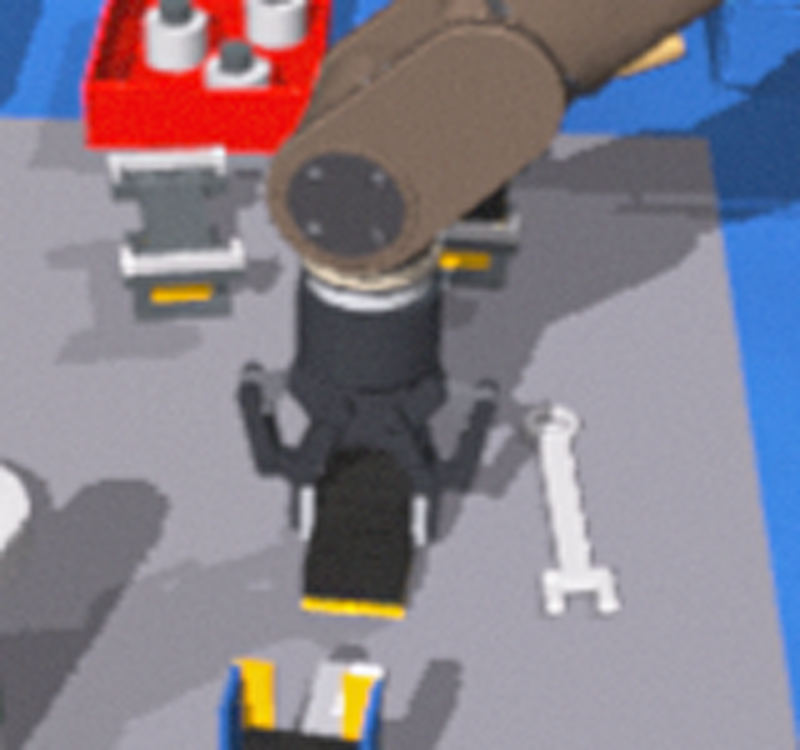

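{"api": "send_rows", "payload": {"rows": [[0, 0, 0.1, 0], [0, 0, 0.25, 0], [0, 0, 0.4, 0], [0.1, -0.2, 0.4, 0.01], [0.18, -0.36, 0.4, 0.02], [0.26, -0.53, 0.4, 0.03], [0.34, -0.7, 0.4, 0.04], [0.4, -0.82, 0.4, 0.0406], [0.433, -0.892, 0.4, 0.0406], [0.433, -0.892, 0.4, 0.0406], [0.433, -0.892, 0.27, 0.0406], [0.433, -0.892, 0.27, 0.0406], [0.433, -0.892, 0.27, 0.0406]]}}

```text
time: 32.67
eef_pos: [0.6204, -0.2542, 0.1007]
tcp_rot: [0.639, 0.769, 0.0, -0.0]
contact_force: [0.4, -1.1, -1.9]
opening: 0.622
```

Run:
```python
from h import *
s=monitor.get_state(); print(s['eef_pos'],s['tcp_rot'],s['opening'],s['contact_force'])
shot('side','s26'); crop('s26',245,110,335,200,8)
shot('top','t26'); crop('t26',350,110,450,200,7)
```

```text
[ 0.62038632 -0.25416281  0.10070991] [ 6.38648428e-01  7.69498606e-01  7.86194467e-06 -2.84645570e-04] 0.6220281372108638 [ 0.42718042 -1.12310926 -1.92322454]
```

View pics/s26_c245_110.png

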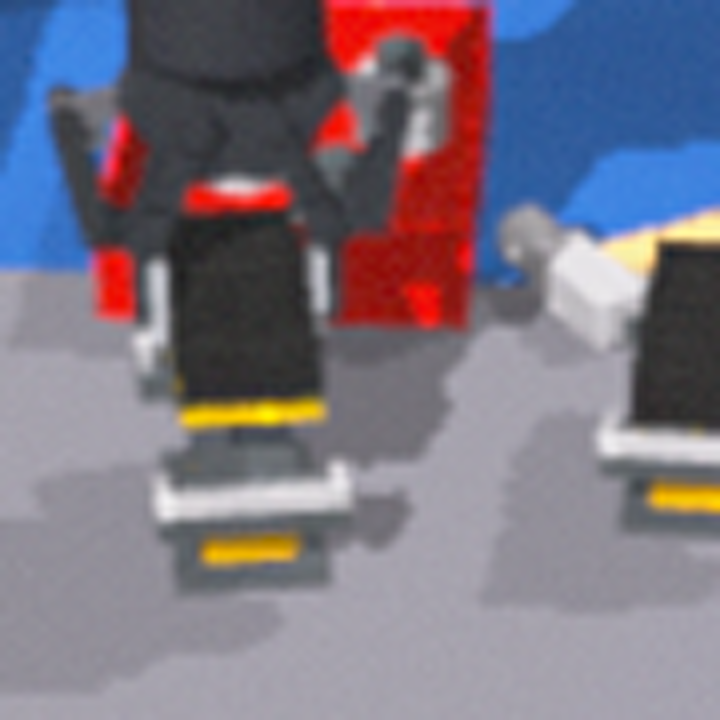

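View pics/t26_c350_110.png

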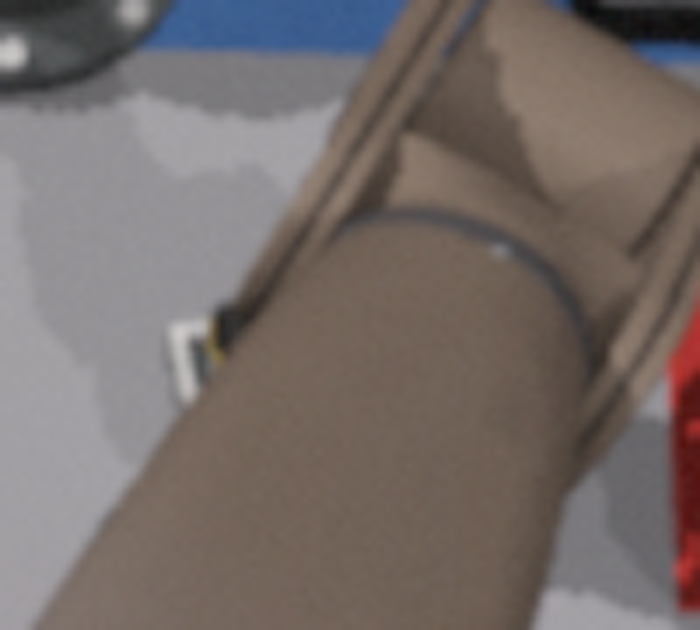

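Run:
```python
from h import *
h=lambda x,y:(245+(x+.5)/8-.5,110+(y+.5)/8-.5)
E=np.array([onz('side',*h(*q),.080)[:2] for q in [(181,428),(328,418)]]); m=E.mean(0); d=E[0]-E[1]
print(E.round(4),m.round(4),np.hypot(*d),np.degrees(np.arctan2(d[1],d[0]))+90)
for yw in(100.6,):
  u=np.array([np.cos(np.radians(yw)),np.sin(np.radians(yw))]); print('pad centre',(m-.055*u).round(4),'carrier end expected front',(np.array([.6216,-.2529])+.055*u).round(4))
# front stop: inner/outer edges at z=.054
F=np.array([onz('side',*h(*q),.054)[:2] for q in [(155,487),(352,468)]]);print('stop outer top',F.round(4),F.mean(0),(F.mean(0)-.064*u).round(4))
```

```text
[[ 0.6366 -0.1932]
 [ 0.5823 -0.2035]] [ 0.6094 -0.1984] 0.05527869749925999 100.76767351467991
pad centre [ 0.6195 -0.2524] carrier end expected front [ 0.6115 -0.1988]
stop outer top [[ 0.6474 -0.1924]
 [ 0.5741 -0.2101]] [ 0.61077145 -0.20125035] [ 0.6225 -0.2642]
```

{"api": "send_rows", "payload": {"rows": [[0.004, 0, -0.03, 0], [0.004, 0, -0.06, 0], [0.004, 0, -0.08, 0], [0.004, 0, -0.095, 0], [0.004, 0, -0.105, 0], [0.004, 0, -0.105, 0]]}}

```text
time: 33.52
eef_pos: [0.6216, -0.255, 0.0686]
tcp_rot: [0.639, 0.769, -0.0, -0.0]
contact_force: [0.6, 0.1, -2.2]
opening: 0.619
```

Run:
```python
from h import *
s=monitor.get_state(); print(s['eef_pos'],s['tcp_rot'],s['opening'],s['contact_force'])
shot('side','s27'); crop('s27',245,110,335,200,8)
```

```text
[ 0.62161687 -0.25496427  0.06862993] [ 6.38985456e-01  7.69218779e-01 -2.92441424e-05 -2.39826963e-04] 0.6186747173065752 [ 0.5538233   0.06927607 -2.24695563]
```

View pics/s27_c245_110.png

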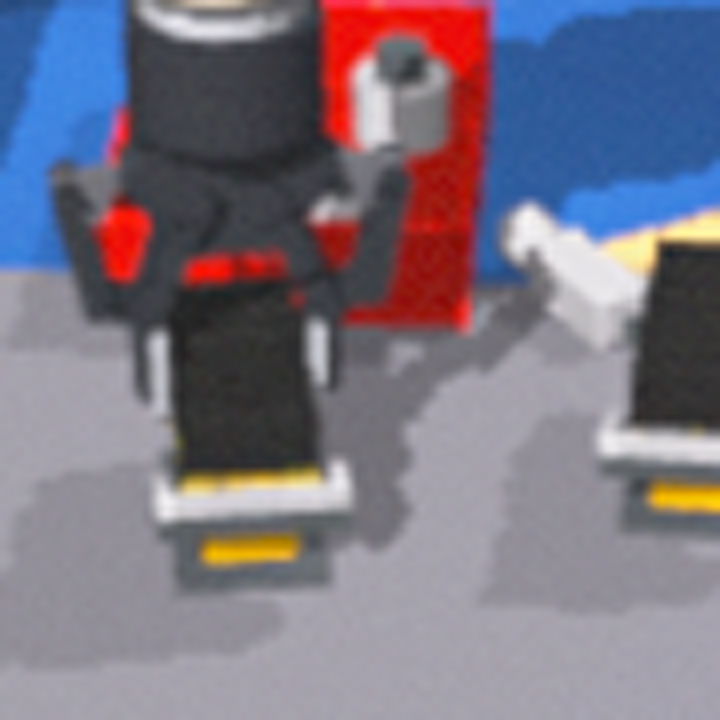

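{"api": "send_rows", "payload": {"rows": [[0, 0, -0.004, 0], [0, 0, -0.008, 0], [0, 0, -0.01, 0], [0, 0, -0.01, 0]]}}

```text
time: 34.08
eef_pos: [0.6217, -0.255, 0.0659]
tcp_rot: [0.639, 0.769, -0.0, -0.0]
contact_force: [0.1, -0.1, -1.7]
opening: 0.621
```

{"api": "send_rows", "payload": {"rows": [[0, 0, -0.003, 0], [0, 0, -0.006, 0], [0, 0, -0.006, 0]]}}

```text
time: 34.45
eef_pos: [0.6218, -0.255, 0.0657]
tcp_rot: [0.639, 0.769, -0.0, -0.0]
contact_force: [-4.2, 2.6, 5.4]
opening: 0.623
```

{"api": "send_rows", "payload": {"rows": [[0, 0, 0, 0], [0, 0, 0, 0], [0, 0, 0, 0], [0, 0, 0.03, 0], [0, 0, 0.1, 0], [0, 0, 0.25, 0], [0, 0, 0.45, 0], [-0.2, 0.5, 0.6, 0], [-0.2, 0.9, 0.6, 0], [-0.2, 0.9, 0.6, 0], [-0.2, 0.9, 0.6, 0], [-0.2, 0.9, 0.6, 0]], "jaw": 0.1}}

```text
time: 35.95
eef_pos: [0.5614, 0.0177, 0.247]
tcp_rot: [0.638, 0.77, 0.001, 0.002]
contact_force: [0.2, -0.7, 1.0]
opening: 0.898
```

Run:
```python
from h import *
s=monitor.get_state(); print(s['eef_pos'],s['opening'],s['contact_force'],s['time'])
shot('side','s28'); crop('s28',245,110,335,200,8)
shot('top','t28'); crop('t28',360,120,460,260,4)
```

```text
[0.56139391 0.01774231 0.24702531] 0.8983783942154647 [ 0.15903865 -0.72553117  0.95438655] 35.95
```

View pics/s28_c245_110.png

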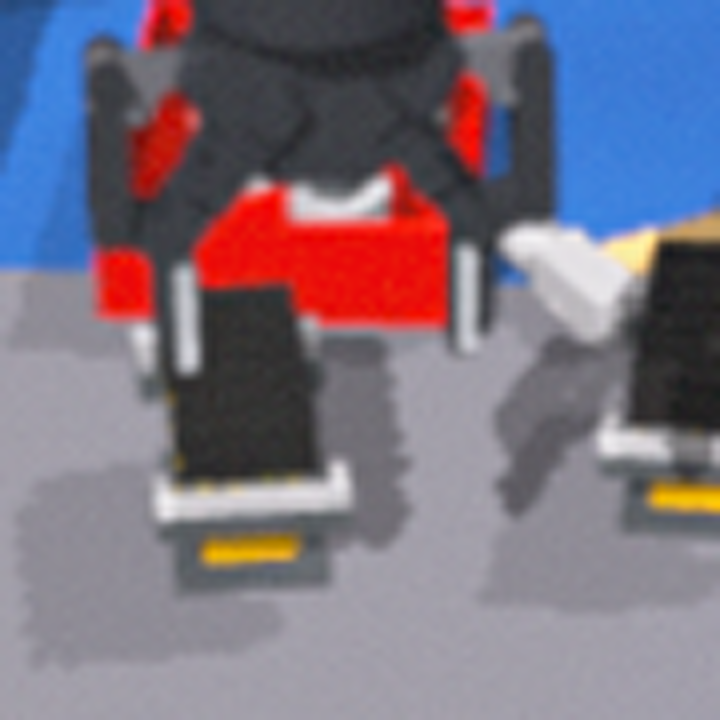

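View pics/t28_c360_120.png

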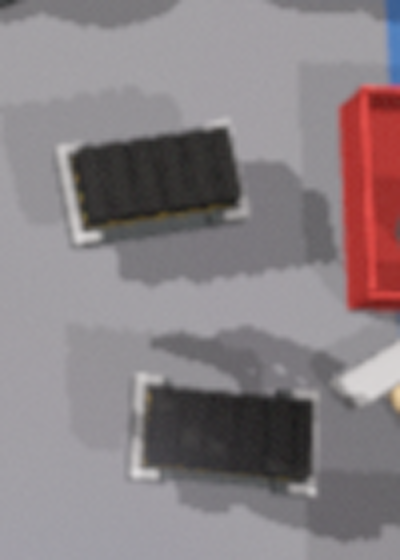

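View pics/s28.png

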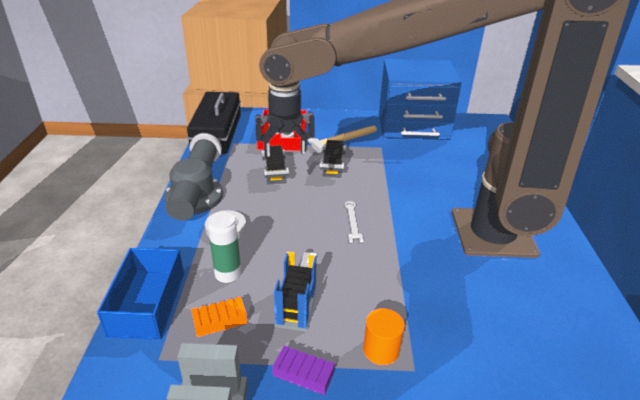

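View pics/t28.png

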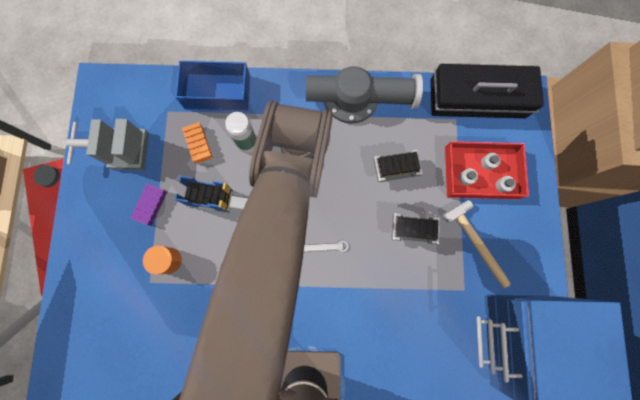

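Run:
```python
from h import *
im=np.load('pics/t28.npy'); g=im.max(2)
for (x0,x1,y0,y1) in [(374,422,150,180),(394,440,213,242)]:
    m=np.zeros_like(g,np.uint8); m[y0:y1,x0:x1]=(g[y0:y1,x0:x1]<70)
    m=cv2.morphologyEx(m,cv2.MORPH_OPEN,np.ones((3,3),np.uint8))
    c=max(cv2.findContours(m,cv2.RETR_EXTERNAL,cv2.CHAIN_APPROX_NONE)[0],key=cv2.contourArea)
    P=np.array([onz('top',*p[0],.077)[:2] for p in c],np.float32); print(cv2.minAreaRect(P*1000))
crop('t28',370,145,425,185,14)
```

```text
((617.4996948242188, -253.0828857421875), (55.6458625793457, 111.18608093261719), 9.083160400390625)
((435.3468933105469, -299.6369934082031), (110.24891662597656, 56.230533599853516), 87.56731414794922)
```

View pics/t28_c370_145.png

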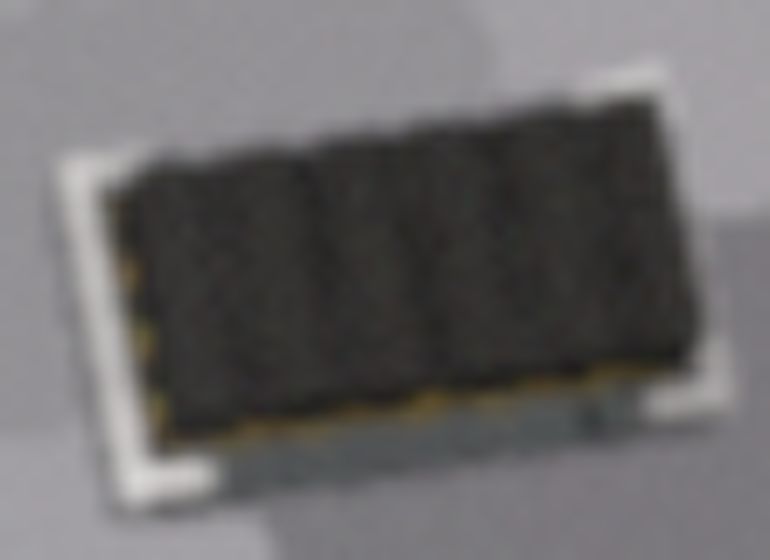

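Run:
```python
from h import *
print(workorder.sign_off(), monitor.get_state()['time'])
```

```text
the job is handed in; nothing more can be done
the job is handed in; nothing more can be done
```

The pad is in the empty carrier, lying flat between the steel stops with its rubber face up. I let go, moved the gripper clear and handed the job in at about 36 s.

**How it was done:** I pulled the bottom pad out of the feeder and the two above dropped down. Since the tool only points down, I flipped the pad by letting it swing in a light grip at one end. I stood it on its other end on the bare table, then tipped it over onto its yellow plate. I picked it up again across the middle and lowered it slowly into the carrier until the force reading showed contact.

**Last checks:**
- **Seating:** In the top view the pad is off its measured carrier centre by about (-2.5, +2.5) mm. The pad already in the other carrier shows almost the same offset, (-3, +3.5) mm, so this is mostly camera bias. The angle is about 99°, against about 100.5° measured for the carrier. The height at contact fits a pad lying flat.
- **Everything else:** In the final pictures the two feeder pads, the other carrier's pad and the loose things look to be where they were. I checked these by eye only.

**What went wrong on the way:**
- **Swing:** The first grips held the pad too firmly for it to swing, so I took a smaller grip near its end.
- **Standing it up:** While I was standing the pad up, the fingers slipped off its top and pressed on it with about 27 N. The pad leaned about 14°, then settled upright when I lifted away. It did not fall.

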